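# Clear the cutting waste into the lidded bin and hang up the scissors

## Robot

A 6-joint arm with a two-finger parallel gripper is mounted at the origin on the work surface; the furniture and walls round the work are solid. World frame = base frame: x ahead of the robot, y to its left, z up, the work surface at z = 0. Lengths are in m, angles in degrees, forces in N, time in s.
With the tool pointing down it reaches from about 0.35 to 0.875 m from the base axis. Payload 4.2 kg.
Tool frame: the origin (TCP) lies between the finger pads; the fingertips stand 8 mm ahead of it and the grasp point (between the pads) lies 11 mm behind it; z points along the fingers, y is the line along which they close (so a half turn about z gives the same grasp; the last joint's range is limited). The gripper opens to 87 mm and grips with 3 to 60 N. Pads are 19 mm wide; open, the fingers measure 117 mm over their backs; the gripper's body (75 mm by 190 mm) begins 51 mm behind the grasp point.
Start: joints at [-50.558, 22.042, 0.453, 0, -68.411, -14.817], TCP at [0.26, -0.568, 0.193] pointing down, gripper open.
Joint ranges: [-179.83, 179.83], [-69.29, 118.12], [-61.27, 80.66], [-181.25, 117.63], [-171.15, -9.14], [-177.46, 177.46]. Speed limits (degrees/s): [159.86, 159.86, 180, 180, 180, 180].

## Interface

Orientations are given as a 3x3 rotation matrix whose columns are the frame's x, y, z axes.
In Python, from station import sense, capture, camera_model, finish_job, find_in gives the robot as it stands. The module is installed in compiled form; this text tells all that it offers.
- The arm moves only by the tool arm_command, never from a script. Its argument "motion" is a list of rows, each a list of 7 numbers: the finger opening in mm, from 0 to 87, then the shift along the tool's x, y, z in mm, then the turn, a rotation vector about the tool's x, y, z in rad. In form: [[jaw, dx, dy, dz, rx, ry, rz], ...]. A call has 1 to 8 rows; each row shifts and turns the commanded pose from where the row before left it, along the tool's axes as they then stand; what a row does not reach is not made up. A row lasts 1/10 s, in which the tool goes at most 50 mm and 8.59 degrees, less where a joint would pass 70% of its speed; a pose out of reach is approached as far as the arm can. A call with a gripper value outside its range is refused whole. The fingers move at their own pace and stop on an object; the grip force is fixed at half the most. Time passes only in rows, so rows that do not move let the fingers close. It gives the time, the measured TCP pose, the force, the opening and the grip force at its end, in the units of the state.
- sense(): the state, without advancing time (a new reading comes with each control period).
- capture(name): name is "scene" or "top" or "wrist"; returns the picture (384x512x3 uint8, red, green, blue); there is no depth.
- camera_model(name): a dict with "fx", "fy", "cx", "cy" (pixels), "R" (3x3) and "t" (3): a world point X has camera coordinates R X + t. Camera axes: x right, y down, z forward; pixel columns grow to the right and rows downward; lengths in m; the calibration is good to about 2 mm. A picture is of the moment at which its call begins: read the wrist's pose just before it. camera_model takes no time and is no camera call; for the wrist camera it gives the pose at the moment of the call.
- finish_job(): hands the job in; it is judged then, once.
Trained networks look in the newest picture that a camera, given by its name, has taken for a name from the list of things; names that differ only in an ending like _2 or _b are one class to them, and where a whole thing is asked for, a point or a joint stands for the part that bears it (a point fixed in the world has none). Each returns a list of dicts, best first, with "p" (0 to 1); they miss things now and then, are a little off and sometimes report something else, mostly with a low value. They report only what shows in the picture. A call takes as long as a camera call.
- find_in(target, camera): "location" ([row, column] in pixels, amid what is visible of it).
The state is a dict: "time_s": time; "joints": joint angles; "joint_velocities": joint speeds; "effort": joint torques, N m; "tcp_pos": TCP position; "ee_rot": TCP orientation; "wrist_force": force on the tool from outside, world axes, zero at the start; "moment": the same for the moment, N m; "gripper_width": opening from 0.0 (shut) to 1.0 (fully open); "gripper_force": force on a finger pad.
Only numpy, scipy, OpenCV 4.12 (cv2) and the standard library are available. Lean on these libraries where they do the work, as an engineer would, in place of code of your own. Each camera call takes 0.05 s, during which the arm holds its last target. There are 200 camera calls.

## Task

The cutting job is finished, so clear up: lift the lid off the desktop waste bin and lay it flat on the coaster, put every crumpled paper ball and cork offcut into the bin, and put the lid properly back on. Hang the scissors by one of their bows on the peg of the sloping tool rest, and leave the eraser and the staple carton where they are.

Things in the scene. Friction and masses are not known exactly. Their poses are not given: they have to be found in the camera images.
- ball1: crumpled ball of waste paper, stiff and faceted, 36 to 44 mm across and about 33 mm high; origin at its centre. Waste. May be absent (None).
- ball2: crumpled ball of waste paper, stiff and faceted, 36 to 44 mm across and about 33 mm high; origin at its centre. Waste. May be absent (None).
- ball3: crumpled ball of waste paper, stiff and faceted, 36 to 44 mm across and about 33 mm high; origin at its centre. Waste. May be absent (None).
- cork1: chunky offcut of thick cork board, a trapezoid 48 mm along one long side and 32 mm along the other (own x), 26 mm wide (own y, parallel sides), 22 mm thick (own z); origin at its centre. Waste. May be absent (None).
- cork2: chunky offcut of thick cork board, a trapezoid 42 mm along one long side and 48 mm along the other (own x), 26 mm wide (own y, parallel sides), 22 mm thick (own z); origin at its centre. Waste. May be absent (None).
- bin: round open desktop waste bin of dark steel, fixed to the desk, outer radius 78 mm, inner radius 73 mm, 120 mm high, floor 5 mm; origin at the centre of its underside, z up.
- lid: loose lift-off lid of the bin, dark steel disc of radius 82 mm, 8 mm thick, with a round plug of radius 65 mm, 8 mm deep, below it that drops inside the bin's rim, and a wooden knob 24 mm in diameter standing on top in the centre from 8 to 40 mm above the origin; 0.15 kg. Origin at the centre of the disc's underside (where it meets the rim), z up. It starts on the bin. Set down on its plug the origin is 8 mm above the surface below.
- coaster: square flat coaster, 98 x 98 x 6 mm, fixed to the desk, with a clear patch round it where the lid can lie meanwhile; origin at the centre of its underside.
- scissors: desk scissors lying closed and flat, 179 mm long along own y (bows at +y, points at -y), 74 mm wide over the bows, 8 mm thick, 60 g; origin at the middle of the underside. The pivot and shanks (own y about +22 mm) are about 17 mm wide and can be pinched across own x; the blades are only 2 to 5 mm thick.
- bow_left (a point): centre of the hole in the scissors' bow at own x = -18.5 mm, y = +62 mm, z = 4 mm; the hole is about 16 mm wide (own x) and 25 mm long (own y), its axis own z, so that it also passes over the peg when held 25 degrees askew.
- bow_right (a point): centre of the hole in the other bow, at own x = +18.5 mm, y = +62 mm, z = 4 mm; same size.
- rack: wooden tool rest fixed to the desk: base 175 (own x) x 130 (own y) x 12 mm and on it a board 130 mm wide, 235 mm long, sloping at 50 degrees from the horizontal, lowest at its front (own -x, towards the robot) and rising towards own +x to a top about 195 mm high, with one steel peg on the board's face. Origin at the centre of the base's underside.
- peg_root (a point): where the steel peg (7 mm in diameter, rounded end) leaves the face of the board, on the middle line of the rack, about 154 mm above the desk. The peg rises from here towards the robot (own -x) at 55 degrees from the horizontal; it is 43 mm long.
- peg_tip (a point): free end of the peg.
- eraser: eraser in a paper sleeve, 22 x 45 x 13 mm, loose, still in use: not waste. Origin at the middle of its underside.
- staple_box: small carton of staples, 36 x 56 x 24 mm, loose, still in use: not waste. Origin at the middle of its underside.

How it is judged:
By the outcome, as a careful person would: the job done as asked, in the order asked, and still so for the second after the job is handed in, with the robot touching nothing.
Of ball1, ball2, ball3, cork1, cork2 only 4 to 5 are there at a start; the rules pass over those that are not, and their reading is None.
At some moment in a run one of ball1, ball2, ball3, cork1, cork2 may be knocked a few centimetres aside while the robot is not near it.
It also fails if it takes over 208 s, if anything falls off the work surface, if the arm or the gripper's body presses on something with over 40 N, if the wrist force passes 120 N, or if a joint passes its speed limit or range.

## Working session

There is one attempt and no reset: what is moved stays moved. The work goes in short steps, Python scripts to look and compute and a tool call to move; the robot and the scene stay as the last step left them, time stands still between calls to the robot, and variables do not carry over. Pictures are saved under pics/ and viewed, at most 14 in all, crops included, and the job is handed in when it is done.

Besides the shell and the picture viewer there is one more tool, called after "Emit:" by a JSON object that holds its "fn" and its "kwargs", one argument or row to a line. arm_command: Moves the arm, as the interface text tells. Its arguments: {"type":"object","properties":{"motion":{"type":"array"}},"required":["motion"]}

```bash
mkdir -p pics; ls; cat > h.py <<'E'
import numpy as np, cv2
from station import *
def snap(cam,name):
    im=capture(cam); cv2.imwrite('pics/'+name,im[:,:,::-1]); return im
def ray(cam,rc,z,m=None):
    m=m or camera_model(cam); R=np.array(m['R']);t=np.array(m['t'])
    d=R.T@np.array([(rc[1]-m['cx'])/m['fx'],(rc[0]-m['cy'])/m['fy'],1]); c=-R.T@t
    return c+d*(z-c[2])/d[2]
def proj(cam,X,m=None):
    m=m or camera_model(cam); p=np.array(m['R'])@np.array(X)+np.array(m['t'])
    return np.array([m['cy']+m['fy']*p[1]/p[2],m['cx']+m['fx']*p[0]/p[2]])
E
python3 - <<'E'
from h import *
for c in ('scene','top'):
    snap(c,c+'1.png'); m=camera_model(c); print(c,m['fx'],(-np.array(m['R']).T@np.array(m['t'])).round(3))
zs=dict(ball1=.016,cork1=.02,bin=.12,lid=.128,coaster=.006,scissors=.006,bow_left=.004,bow_right=.004,rack=.1,peg_root=.154,peg_tip=.19,eraser=.013,staple_box=.024)
for n,z in zs.items():
    for r in find_in(n,'top')[:5]: print(n,round(r['p'],2),np.round(r['location'],0),ray('top',r['location'],z).round(3))
print(sense()['time_s'])
E
```

```text
pics
scene 364.16731213866643 [0.166 0.649 0.948]
top 354.09192390008866 [0.423 0.015 1.05 ]
ball1 0.73 [228. 147.] [0.429 0.308 0.016]
ball1 0.66 [217. 253.] [ 0.457 -0.     0.016]
ball1 0.66 [184. 276.] [ 0.553 -0.068  0.016]
cork1 0.62 [151. 271.] [ 0.652 -0.056  0.02 ]
bin 0.7 [216. 255.] [ 0.455 -0.003  0.12 ]
bin 0.57 [179. 172.] [0.555 0.215 0.12 ]
lid 0.87 [162. 140.] [0.6   0.298 0.128]
coaster 0.58 [147. 345.] [ 0.664 -0.28   0.006]
coaster 0.56 [233. 353.] [ 0.407 -0.292  0.006]
scissors 0.78 [229. 142.] [0.426 0.323 0.006]
scissors 0.7 [181. 173.] [0.566 0.236 0.006]
bow_left 0.63 [232. 144.] [0.418 0.32  0.004]
bow_right 0.64 [228. 142.] [0.429 0.326 0.004]
bow_right 0.36 [181. 172.] [0.566 0.241 0.004]
bow_right 0.35 [216. 254.] [ 0.46  -0.001  0.004]
rack 0.44 [160. 139.] [0.612 0.308 0.1  ]
peg_root 0.64 [153. 344.] [ 0.614 -0.235  0.154]
peg_tip 0.56 [150. 342.] [ 0.615 -0.218  0.19 ]
eraser 0.42 [223. 297.] [ 0.437 -0.128  0.013]
0.75
```

View pics/top1.png

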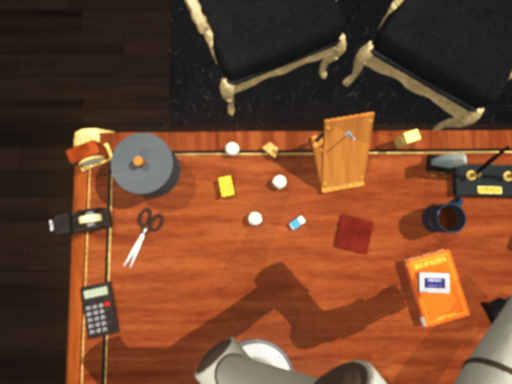

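View pics/scene1.png

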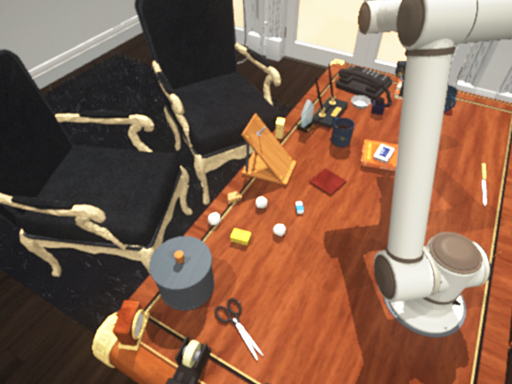

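```bash
cat >> h.py <<'E'
from scipy.linalg import logm,expm
from scipy.spatial.transform import Rotation as Ro
def down(yaw):  # tool down; yaw = world angle (deg) of the tool y axis (closing line)
    a=np.radians(yaw); y=np.array([np.cos(a),np.sin(a),0]); z=np.array([0,0,-1.]); return np.c_[np.cross(y,z),y,z]
def T(R,p):
    M=np.eye(4);M[:3,:3]=R;M[:3,3]=p;return M
def cur():
    s=sense(); return T(np.array(s['ee_rot']),s['tcp_pos'])
def plan(*targets,n=None,start=None,half=False):
    A=cur() if start is None else start
    for B in targets:
        D=np.linalg.inv(A)@B
        a=np.linalg.norm(Ro.from_matrix(D[:3,:3]).as_rotvec());k=n or int(np.ceil(max(np.linalg.norm(D[:3,3])*1000/48,np.degrees(a)/8.4,1)))
        d=np.real(expm(logm(D)/k))
        print(k,'x',[round(v,1) for v in d[:3,3]*1000]+[round(v,4) for v in Ro.from_matrix(d[:3,:3]).as_rotvec()],'end',B[:3,3].round(3)); A=B
def seg(im,lo,hi,box):
    hsv=cv2.cvtColor(im,cv2.COLOR_RGB2HSV);r0,r1,c0,c1=box
    mk=cv2.inRange(hsv,np.array(lo),np.array(hi))[r0:r1,c0:c1]
    n,l,st,ce=cv2.connectedComponentsWithStats(mk);
    return [(st[i,4],np.array([ce[i][1]+r0,ce[i][0]+c0]),cv2.minAreaRect(np.argwhere(l==i).astype(np.float32)+[r0,c0] if 0 else (np.argwhere(l==i)+[r0,c0]).astype(np.float32))) for i in range(1,n) if st[i,4]>8]
E
python3 - <<'E'
from h import *
im=cv2.imread('pics/top1.png'); 
c=im[110:290,90:440]; cv2.imwrite('pics/crop1.png',cv2.resize(c,(800,411),interpolation=cv2.INTER_CUBIC))
for n,rc,z in [('knob',(160,138),.158),('cork?',(138,410),.02),('b1',(148,232),.016),('b2',(182,279),.016),('b3',(218,255),.016),('c1',(150,270),.02),('coaster',(234,353),.006),('staple',(186,226),.024),('lidtop',(165,145),.12)]: print(n,ray('top',rc,z).round(3))
print(np.array(camera_model('top')['R']).round(2), np.array(sense()['ee_rot']).round(3))
E
```

```text
knob [0.6   0.293 0.158]
cork? [ 0.688 -0.472  0.02 ]
b1 [0.662 0.061 0.016]
b2 [ 0.559 -0.077  0.016]
b3 [ 0.454 -0.005  0.016]
c1 [ 0.654 -0.052  0.02 ]
coaster [ 0.404 -0.293  0.006]
staple [0.548 0.078 0.024]
lidtop [0.594 0.287 0.12 ]
[[-0.01 -1.    0.02]
 [-0.99  0.01 -0.11]
 [ 0.11 -0.02 -0.99]] [[-0.909 -0.417  0.   ]
 [-0.417  0.909 -0.   ]
 [-0.    -0.    -1.   ]]
```

View pics/crop1.png

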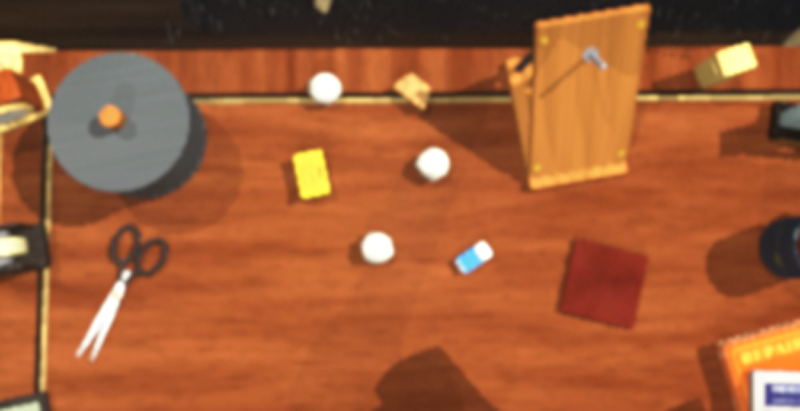

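```bash
python3 - <<'E'
from h import *
A=cur(); B=A.copy();B[2,3]=.27
plan(B,T(down(150),[.46,-.05,.27]),T(down(180),[.585,.28,.25]))
E
```

```text
2 x [np.float64(-0.0), np.float64(-0.0), np.float64(-38.5), np.float64(-0.0), np.float64(-0.0), np.float64(0.0)] end [ 0.26  -0.568  0.27 ]
12 x [np.float64(-41.5), np.float64(22.1), np.float64(0.0), np.float64(-0.0), np.float64(0.0), np.float64(-0.0515)] end [ 0.46 -0.05  0.27]
8 x [np.float64(-44.5), np.float64(-3.0), np.float64(2.5), np.float64(0.0), np.float64(0.0), np.float64(-0.0654)] end [0.585 0.28  0.25 ]
```

Emit:
{"fn": "arm_command", "kwargs": {
  "motion": [
    [87,0,0,-38.5,0,0,0],
    [87,0,0,-38.5,0,0,0],
    [87,-41.5,22.1,0,0,0,-0.0515],
    [87,-41.5,22.1,0,0,0,-0.0515],
    [87,-41.5,22.1,0,0,0,-0.0515],
    [87,-41.5,22.1,0,0,0,-0.0515],
    [87,-41.5,22.1,0,0,0,-0.0515],
    [87,-41.5,22.1,0,0,0,-0.0515]
  ]
}}

```text
time_s: 1.55
tcp_pos: [0.4015, -0.323, 0.2702]
ee_rot: [[-0.738, -0.675, 0.0], [-0.675, 0.738, -0.0], [-0.0, -0.001, -1.0]]
wrist_force: [1.4, -0.9, 0.0]
gripper_width: 1.002
gripper_force: 0.0
```

Emit:
{"fn": "arm_command", "kwargs": {
  "motion": [
    [87,-41.5,22.1,0,0,0,-0.0515],
    [87,-41.5,22.1,0,0,0,-0.0515],
    [87,-41.5,22.1,0,0,0,-0.0515],
    [87,-41.5,22.1,0,0,0,-0.0515],
    [87,-41.5,22.1,0,0,0,-0.0515],
    [87,-41.5,22.1,0,0,0,-0.0515],
    [87,-44.5,-3,2.5,0,0,-0.0654],
    [87,-44.5,-3,2.5,0,0,-0.0654]
  ]
}}

```text
time_s: 2.35
tcp_pos: [0.508, 0.0275, 0.2659]
ee_rot: [[-0.379, -0.925, 0.002], [-0.925, 0.379, 0.001], [-0.001, -0.002, -1.0]]
wrist_force: [0.4, -0.6, 0.2]
gripper_width: 1.002
gripper_force: 0.0
```

Emit:
{"fn": "arm_command", "kwargs": {
  "motion": [
    [87,-44.5,-3,2.5,0,0,-0.0654],
    [87,-44.5,-3,2.5,0,0,-0.0654],
    [87,-44.5,-3,2.5,0,0,-0.0654],
    [87,-44.5,-3,2.5,0,0,-0.0654],
    [87,-44.5,-3,2.5,0,0,-0.0654],
    [87,-44.5,-3,2.5,0,0,-0.0654],
    [87,0,0,0,0,0,0],
    [87,0,0,0,0,0,0]
  ]
}}

```text
time_s: 3.15
tcp_pos: [0.5849, 0.2807, 0.2492]
ee_rot: [[0.001, -1.0, -0.001], [-1.0, -0.001, -0.001], [0.001, 0.001, -1.0]]
wrist_force: [-0.5, 0.3, 0.2]
gripper_width: 1.002
gripper_force: 0.0
```

```bash
python3 - <<'E'
from h import *
s=sense();print(s['time_s'],np.round(s['tcp_pos'],3),np.round(s['joints'],1),np.array(s['ee_rot']).round(2).tolist())
m=camera_model('wrist');snap('wrist','w1.png'); print(m['fx'],(-np.array(m['R']).T@np.array(m['t'])).round(3),np.array(m['R']).round(2))
for n,z in [('lid',.13),('scissors',.004),('bow_left',.004),('bow_right',.004),('staple_box',.02)]:
    for r in find_in(n,'wrist')[:3]: print(n,round(r['p'],2),np.round(r['location']),ray('wrist',r['location'],z,m).round(3))
E
```

```text
3.15 [0.585 0.281 0.249] [ 39.9  22.8   9.6   0.  -76.9 -39.8] [[0.0, -1.0, -0.0], [-1.0, -0.0, -0.0], [0.0, 0.0, -1.0]]
281.99715906015655 [0.585 0.205 0.441] [[-1.   -0.    0.  ]
 [-0.    0.96  0.27]
 [-0.    0.27 -0.96]]
lid 0.84 [185. 245.] [0.596 0.285 0.13 ]
scissors 0.55 [184. 356.] [0.423 0.314 0.004]
bow_left 0.57 [188. 352.] [0.43  0.321 0.004]
bow_right 0.91 [188. 350.] [0.432 0.321 0.004]
staple_box 0.66 [ 16. 282.] [0.55  0.083 0.02 ]
```

View pics/w1.png

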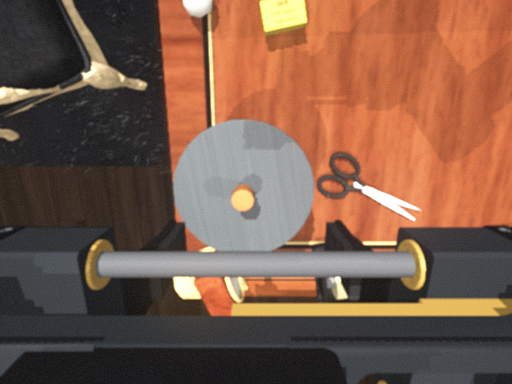

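```bash
python3 - <<'E'
from h import *
m=camera_model('wrist')
im=cv2.imread('pics/w1.png')[:,:,::-1].copy()
for a,rc,c in [x for x in seg(im,(8,150,120),(25,255,255),(170,220,215,270))]: print('knob',a,rc,ray('wrist',rc,.155,m).round(4))
for n,rc,z in [('knob',(199,243),.16),('bowA',(165,345),.004),('bowB',(185,333),.004),('pivot',(186,355),.006),('tip',(217,412),.003)]: print(n,ray('wrist',rc,z,m).round(4))
hsv=cv2.cvtColor(im,cv2.COLOR_RGB2HSV)[140:230,305:430]
mk=((hsv[...,2]<70)|((hsv[...,1]<70)&(hsv[...,2]>100))).astype(np.uint8)
n,l,st,ce=cv2.connectedComponentsWithStats(mk)
for i in range(1,n):
  if st[i,4]>30: print(st[i],ce[i])
cv2.imwrite('pics/sm.png',cv2.resize(im[140:230,305:430,::-1],(750,540),interpolation=cv2.INTER_CUBIC))
plan(T(down(180),[.597,.287,.25]))
E
```

```text
knob 46 [189.02173913 244.30434783] [0.5967 0.281  0.155 ]
knob [0.598  0.2904 0.16  ]
bowA [0.444 0.283 0.004]
bowB [0.4605 0.3154 0.004 ]
pivot [0.4258 0.3166 0.006 ]
tip [0.325  0.3707 0.003 ]
[  0  15   9  66 420] [ 3.16904762 47.73571429]
[ 34  41  81  40 765] [78.4627451  58.78823529]
[ 22  81  19   9 120] [30.70833333 86.05      ]
1 x [np.float64(-8.2), np.float64(-11.7), np.float64(0.8), np.float64(-0.0008), np.float64(0.0005), np.float64(-0.0013)] end [0.597 0.287 0.25 ]
```

View pics/sm.png

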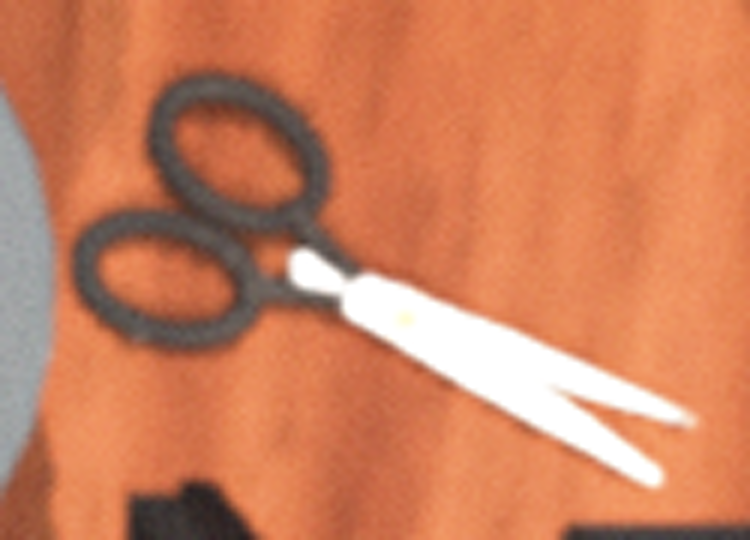

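Emit:
{"fn": "arm_command", "kwargs": {
  "motion": [
    [87,-6.5,-12,0,0,0,0],
    [60,0,0,35,0,0,0],
    [60,0,0,35,0,0,0],
    [60,0,0,37,0,0,0],
    [60,0,0,0,0,0,0]
  ]
}}

```text
time_s: 3.95
tcp_pos: [0.5938, 0.2837, 0.1374]
ee_rot: [[-0.002, -1.0, -0.01], [-1.0, 0.002, -0.006], [0.006, 0.01, -1.0]]
wrist_force: [-0.5, -0.2, -0.8]
gripper_width: 0.738
gripper_force: 0.0
```

Emit:
{"fn": "arm_command", "kwargs": {
  "motion": [
    [0,0,0,0,0,0,0],
    [0,0,0,0,0,0,0],
    [0,0,0,0,0,0,0],
    [0,0,0,0,0,0,0],
    [0,0,0,0,0,0,0],
    [0,0,0,-10,0,0,0],
    [0,0,0,-15,0,0,0],
    [0,0,0,-25,0,0,0]
  ]
}}

```text
time_s: 4.75
tcp_pos: [0.5964, 0.286, 0.1927]
ee_rot: [[0.0, -1.0, -0.003], [-1.0, -0.0, -0.002], [0.002, 0.003, -1.0]]
wrist_force: [0.5, 0.1, -0.1]
gripper_width: 0.055
gripper_force: 0.0
```

```bash
python3 - <<'E'
from h import *
m=camera_model('wrist')
P={n:ray('wrist',rc,z,m) for n,rc,z in []}
# wrist model at w1 pose: rebuild from camera offset
s=sense();print(s['time_s'],s['tcp_pos'],s['wrist_force'],s['gripper_width'],s['gripper_force'])
E=T(np.array(s['ee_rot']),s['tcp_pos']); C=T(np.array(m['R']),m['t']); K=C@E   # cam<-tool
np.save('K.npy',K)
C1=K@np.linalg.inv(T(np.array([[0.001,-1,-.001],[-1,-.001,-.001],[.001,.001,-1]]),[.5849,.2807,.2492]))
m1=dict(m,R=C1[:3,:3],t=C1[:3,3])
for n,rc,z in [('bowA',(165.8,344.7),.004),('bowB',(186.7,332.2),.004),('pivot',(193,372.5),.006),('tip',(215,417),.003)]: print(n,ray('wrist',rc,z,m1).round(4))
im=capture('top')
hsv=cv2.cvtColor(im,cv2.COLOR_RGB2HSV); print(hsv[234,353])
for a,rc,rr in seg(im,(0,180,60),(6,255,150),(205,260,330,380)): print('coaster',a,rc,ray('top',rc,.006).round(4),rr)
for a,rc,rr in seg(im,(170,150,60),(180,255,150),(205,260,330,380)): print('coaster2',a,rc,ray('top',rc,.006).round(4),rr)
for r in find_in('coaster','top')[:3]:print(r,ray('top',r['location'],.006))
A=cur();plan(T(down(180),[.597,.287,.27]),T(down(140),[.46,.0,.27]),T(down(100),[.404,-.293,.2]))
E
```

```text
4.75 [0.59642319 0.28603367 0.19273096] [ 0.50327125  0.06297298 -0.06881081] 0.0550127477384864 0.0
bowA [0.444  0.2852 0.004 ]
bowB [0.461  0.3191 0.004 ]
pivot [0.3962 0.329  0.006 ]
tip [0.317  0.3676 0.003 ]
[  4 199 110]
coaster 1087 [233.850046   353.64213431] [ 0.4045 -0.2949  0.006 ] ((233.822998046875, 353.76251220703125), (33.761287689208984, 32.98337936401367), 76.50426483154297)
{'location': [232.8, 350.9], 'p': 0.96} [ 0.4076489  -0.28688424  0.006     ]
2 x [np.float64(0.2), np.float64(1.1), np.float64(-35.9), np.float64(-0.004), np.float64(0.002), np.float64(0.0005)] end [0.597 0.287 0.27 ]
7 x [np.float64(45.9), np.float64(6.8), np.float64(0.0), np.float64(0.0), np.float64(0.0), np.float64(0.0997)] end [0.46 0.   0.27]
7 x [np.float64(30.0), np.float64(-31.4), np.float64(10.0), np.float64(0.0), np.float64(0.0), np.float64(0.0997)] end [ 0.404 -0.293  0.2  ]
```

Emit:
{"fn": "arm_command", "kwargs": {
  "motion": [
    [50,0,0,0,0,0,0],
    [50,0,0,0,0,0,0],
    [50,0,0,0,0,0,0],
    [50,0,0,0,0,0,0],
    [50,0,0,0,0,0,0],
    [50,0,0,0,0,0,0],
    [50,0,0,0,0,0,0]
  ]
}}

```text
time_s: 5.55
tcp_pos: [0.5972, 0.2865, 0.1929]
ee_rot: [[0.0, -1.0, -0.0], [-1.0, -0.0, -0.0], [0.0, 0.0, -1.0]]
wrist_force: [0.0, -0.4, 0.3]
gripper_width: 0.539
gripper_force: 0.0
```

```bash
python3 - <<'E'
from h import *
s=sense();print(s['gripper_width'],s['tcp_pos'])
m=camera_model('wrist');im=snap('wrist','w2.png')
for r in find_in('lid','wrist')[:2]: print(r,ray('wrist',r['location'],.13,m))
E
```

```text
0.539286643469951 [0.59718672 0.28646999 0.19290378]
{'location': [183.3, 255.4], 'p': 0.62} [0.59687234 0.27417919 0.13      ]
```

View pics/w2.png

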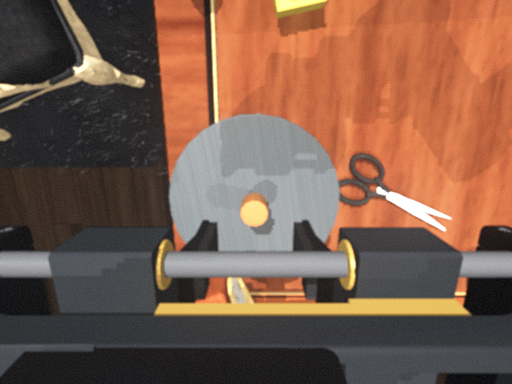

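Emit:
{"fn": "arm_command", "kwargs": {
  "motion": [
    [50,-1,0,27,0,0,0],
    [50,0,0,27,0,0,0],
    [50,0,0,0,0,0,0],
    [0,0,0,0,0,0,0],
    [0,0,0,0,0,0,0],
    [0,0,0,0,0,0,0],
    [0,0,0,0,0,0,0],
    [0,0,0,0,0,0,0]
  ]
}}

```text
time_s: 6.45
tcp_pos: [0.5974, 0.2876, 0.1399]
ee_rot: [[0.0, -1.0, 0.001], [-1.0, -0.0, 0.001], [-0.001, -0.001, -1.0]]
wrist_force: [-0.6, 0.3, -0.6]
gripper_width: 0.206
gripper_force: 0.0
```

Emit:
{"fn": "arm_command", "kwargs": {
  "motion": [
    [0,0,0,0,0,0,0],
    [0,0,0,0,0,0,0]
  ]
}}

```text
time_s: 6.65
tcp_pos: [0.5972, 0.2875, 0.1392]
ee_rot: [[0.0, -1.0, 0.0], [-1.0, -0.0, 0.0], [-0.0, -0.0, -1.0]]
wrist_force: [0.9, -0.3, -0.4]
gripper_width: 0.043
gripper_force: 0.0
```

```bash
python3 - <<'E'
from h import *
s=sense();print(s['gripper_width'],s['gripper_force'],s['tcp_pos'])
a=snap('wrist','w3.png');b=snap('scene','s3.png')
c=np.hstack([cv2.resize(a[100:340],(512,240)),cv2.resize(b[220:320,120:270],(288,240),interpolation=cv2.INTER_CUBIC)])
cv2.imwrite('pics/c3.png',c[:,:,::-1])
E
```

```text
0.042969057797663746 0.0 [0.59721947 0.2874768  0.13918027]
```

View pics/c3.png

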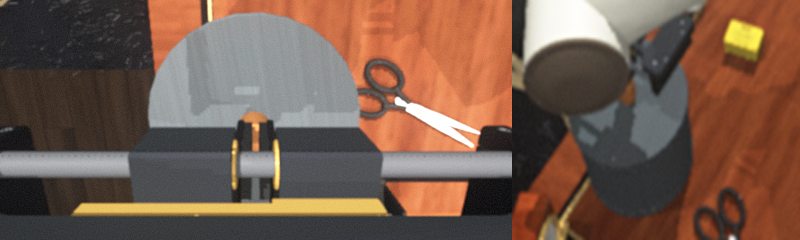

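```bash
python3 - <<'E'
from h import *
m=camera_model('wrist')
print('cam',(-np.array(m['R']).T@np.array(m['t'])).round(3))
for X in [(.597,.2875,.131),(.597,.2875,.139),(.597,.2875,.15),(.597,.2875,.16),(.597,.2755,.16),(.597,.2755,.128),(.609,.2875,.16),(.585,.2875,.16)]: print(X,proj('wrist',X,m).round(1))
a=cv2.imread('pics/w3.png'); c=a[190:300,200:310]; cv2.imwrite('pics/c4.png',cv2.resize(c,(660,660),interpolation=cv2.INTER_CUBIC)[:600])
E
```

```text
cam [0.597 0.212 0.33 ]
(0.597, 0.2875, 0.131) [216.8 255.4]
(0.597, 0.2875, 0.139) [220.7 255.4]
(0.597, 0.2875, 0.15) [226.6 255.4]
(0.597, 0.2875, 0.16) [232.5 255.5]
(0.597, 0.2755, 0.16) [215.3 255.5]
(0.597, 0.2755, 0.128) [200.4 255.4]
(0.609, 0.2875, 0.16) [232.5 237.1]
(0.585, 0.2875, 0.16) [232.5 273.8]
```

View pics/c4.png

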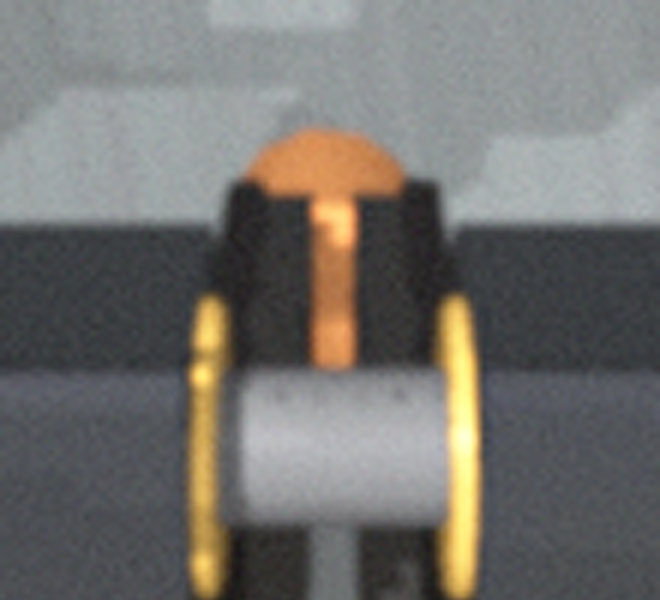

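Emit:
{"fn": "arm_command", "kwargs": {
  "motion": [
    [0,0,0,0,0,0,0],
    [0,0,0,0,0,0,0],
    [0,0,0,0,0,0,0],
    [0,0,0,0,0,0,0]
  ]
}}

```text
time_s: 7.15
tcp_pos: [0.5972, 0.2875, 0.139]
ee_rot: [[0.0, -1.0, -0.0], [-1.0, -0.0, -0.0], [0.0, 0.0, -1.0]]
wrist_force: [-0.8, 0.2, 0.3]
gripper_width: 0.004
gripper_force: 0.0
```

```bash
python3 - <<'E'
from h import *
from scipy.optimize import least_squares
K=np.load('K.npy');m=camera_model('wrist')
K2=T(np.array(m['R']),m['t'])@cur(); print(np.abs(K-K2).max())
def mk(p): C=K2@np.linalg.inv(T(down(180),p)); return dict(m,R=C[:3,:3],t=C[:3,3])
m1,m2=mk([.585,.2807,.2492]),mk([.5972,.2865,.1929])
s=least_squares(lambda X:np.r_[proj('wrist',X,m1)-[200,243],proj('wrist',X,m2)-[212.5,255]],[.6,.29,.15]);print('wrist pair',s.x,s.fun)
s=least_squares(lambda X:np.r_[proj('wrist',X,m1)-[200,243],proj('wrist',X,m2)-[212.5,255],proj('top',X)-[160,138]],[.6,.29,.15]);print('all',s.x,s.fun)
for n in('top','scene'):
  for z in(.12,.128): pass
# hsv blob of knob top / desk checks
im=cv2.imread('pics/scene1.png')[:,:,::-1].copy()
for a,rc,_ in seg(im,(5,150,120),(22,255,255),(245,270,165,195)): print('scene knob',a,rc)
s=least_squares(lambda X:np.r_[proj('scene',X)-[257,180],proj('top',X)-[160,138]],[.6,.29,.15]);print('scene+top',s.x,s.fun)
s=least_squares(lambda X:np.r_[proj('scene',X)-[257,180],proj('wrist',X,m2)-[212.5,255]],[.6,.29,.15]);print('scene+w2',s.x,s.fun)
# eraser-like ground check: staple box in both
print('staple top',ray('top',(186,226),.024),'w1',ray('wrist',(14,284),.02,m1))
E
```

```text
3.1183595051637036e-05
wrist pair [0.59749437 0.2942801  0.15457926] [-0.26146547  0.29593114  0.21280042 -0.24085119]
all [0.5973671  0.29041603 0.16597517] [-0.55377491 -0.06435007  0.52289764 -0.09342453  0.45691438  0.20364139]
scene knob 65 [257.04615385 178.84615385]
scene+top [0.59952434 0.29556867 0.14705141] [-0.30425106 -1.1383689   1.05447021  0.47891501]
scene+w2 [0.59712466 0.2961724  0.14847963] [-0.04857317 -0.62984064 -0.12808484  0.17948836]
staple top [0.54762997 0.07848614 0.024     ] w1 [0.54680663 0.08041696 0.02      ]
```

Emit:
{"fn": "arm_command", "kwargs": {
  "motion": [
    [0,0,0,-35,0,0,0],
    [0,35,0,0,0,0,0],
    [0,0,0,30,0,0,0],
    [0,0,0,2,0,0,0],
    [0,0,0,2,0,0,0],
    [0,0,0,2,0,0,0],
    [0,0,0,2,0,0,0],
    [0,0,0,0,0,0,0]
  ]
}}

```text
time_s: 7.95
tcp_pos: [0.5973, 0.2529, 0.1363]
ee_rot: [[0.001, -1.0, 0.0], [-1.0, -0.001, 0.0], [-0.0, -0.0, -1.0]]
wrist_force: [1.0, -0.9, 0.5]
gripper_width: 0.004
gripper_force: 0.0
```

Emit:
{"fn": "arm_command", "kwargs": {
  "motion": [
    [0,0,0,3,0,0,0],
    [0,0,0,3,0,0,0],
    [0,0,0,3,0,0,0],
    [0,0,0,0,0,0,0]
  ]
}}

```text
time_s: 8.35
tcp_pos: [0.5968, 0.2523, 0.1263]
ee_rot: [[0.0, -1.0, -0.001], [-1.0, -0.0, -0.001], [0.001, 0.001, -1.0]]
wrist_force: [0.2, -0.2, -0.6]
gripper_width: 0.007
gripper_force: 0.0
```

```bash
python3 - <<'E'
from h import *
a=snap('scene','s4.png')
cv2.imwrite('pics/c5.png',cv2.resize(a[190:330,110:270],(686,600),interpolation=cv2.INTER_CUBIC)[:,:,::-1])
print(sense()['wrist_force'],proj('scene',[.597,.253,.119]),proj('scene',[.597,.253,.14]))
E
```

```text
[0.11170593 0.44674561 0.81317635] [251.17038042 190.92595543] [246.73229575 189.86334757]
```

View pics/c5.png

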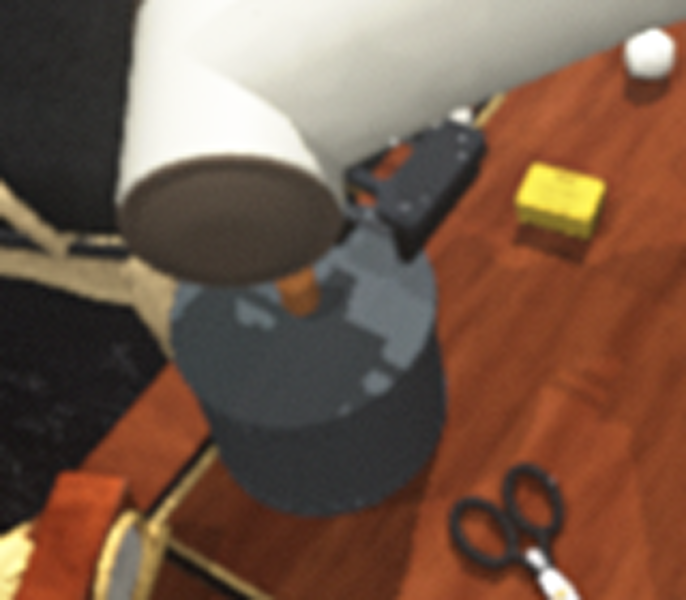

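Emit:
{"fn": "arm_command", "kwargs": {
  "motion": [
    [0,0,0,3,0,0,0],
    [0,0,0,3,0,0,0],
    [0,0,0,3,0,0,0],
    [0,0,0,0,0,0,0]
  ]
}}

```text
time_s: 8.8
tcp_pos: [0.5968, 0.2523, 0.1173]
ee_rot: [[0.0, -1.0, -0.001], [-1.0, -0.0, -0.001], [0.001, 0.001, -1.0]]
wrist_force: [-0.0, 0.9, 0.6]
gripper_width: 0.008
gripper_force: 0.0
```

Emit:
{"fn": "arm_command", "kwargs": {
  "motion": [
    [0,0,0,3,0,0,0],
    [0,0,0,0,0,0,0],
    [0,0,0,3,0,0,0],
    [0,0,0,0,0,0,0]
  ]
}}

```text
time_s: 9.2
tcp_pos: [0.5969, 0.2523, 0.1116]
ee_rot: [[0.0, -1.0, -0.001], [-1.0, -0.0, -0.0], [0.0, 0.001, -1.0]]
wrist_force: [-1.1, 0.2, -0.4]
gripper_width: 0.006
gripper_force: 0.0
```

Emit:
{"fn": "arm_command", "kwargs": {
  "motion": [
    [0,0,0,2,0,0,0],
    [0,0,0,0,0,0,0],
    [0,0,0,2,0,0,0],
    [0,0,0,0,0,0,0]
  ]
}}

```text
time_s: 9.6
tcp_pos: [0.597, 0.2524, 0.1077]
ee_rot: [[0.0, -1.0, -0.0], [-1.0, -0.0, -0.0], [0.0, 0.0, -1.0]]
wrist_force: [-0.2, 0.6, 0.3]
gripper_width: 0.003
gripper_force: 0.0
```

Emit:
{"fn": "arm_command", "kwargs": {
  "motion": [
    [0,0,0,2,0,0,0],
    [0,0,0,0,0,0,0],
    [0,0,0,2,0,0,0],
    [0,0,0,0,0,0,0]
  ]
}}

```text
time_s: 10.0
tcp_pos: [0.597, 0.2524, 0.1037]
ee_rot: [[0.0, -1.0, -0.0], [-1.0, -0.0, -0.0], [0.0, 0.0, -1.0]]
wrist_force: [-0.5, -0.7, 0.6]
gripper_width: 0.005
gripper_force: 0.0
```

```bash
python3 - <<'E'
from h import *
a=snap('wrist','w6.png');b=snap('scene','s6.png');c=capture('top')
o=np.hstack([cv2.resize(a[90:330,120:400],(467,400)),cv2.resize(b[190:330,130:245],(330,400),interpolation=cv2.INTER_CUBIC)])
cv2.imwrite('pics/c6.png',o[:,:,::-1])
m=camera_model('wrist')
for z in(.0957,.1037,.128,.14): print(z,proj('wrist',[.597,.2524,z],m).round(),proj('wrist',[.597,.2429,z],m).round())
E
```

```text
0.0957 [216. 255.] [204. 255.]
0.1037 [220. 255.] [208. 255.]
0.128 [234. 256.] [220. 256.]
0.14 [243. 256.] [228. 256.]
```

View pics/c6.png

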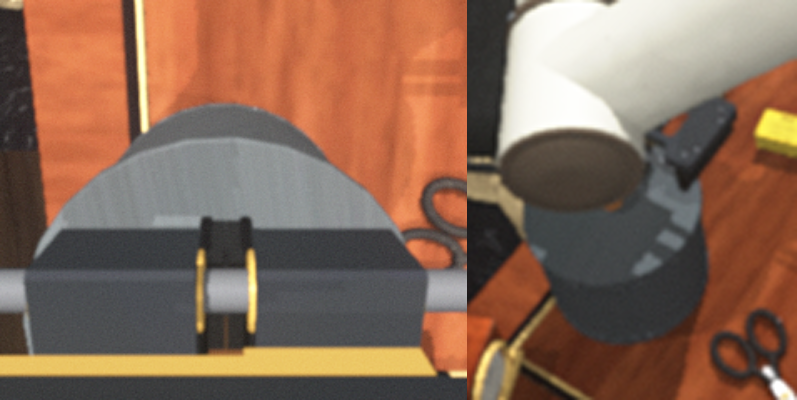

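Emit:
{"fn": "arm_command", "kwargs": {
  "motion": [
    [0,0,0,2,0,0,0],
    [0,0,0,0,0,0,0],
    [0,0,0,2,0,0,0],
    [0,0,0,0,0,0,0]
  ]
}}

```text
time_s: 10.55
tcp_pos: [0.597, 0.2524, 0.0997]
ee_rot: [[0.0, -1.0, -0.001], [-1.0, -0.0, -0.0], [0.0, 0.001, -1.0]]
wrist_force: [-0.6, 1.0, 0.1]
gripper_width: 0.004
gripper_force: 0.0
```

Emit:
{"fn": "arm_command", "kwargs": {
  "motion": [
    [0,0,0,-10,0,0,0],
    [0,13,0,0,0,0,0],
    [0,0,0,9,0,0,0],
    [0,0,0,2,0,0,0],
    [0,0,0,0,0,0,0],
    [0,0,0,1.5,0,0,0],
    [0,0,0,0,0,0,0]
  ]
}}

```text
time_s: 11.25
tcp_pos: [0.5968, 0.2385, 0.099]
ee_rot: [[0.001, -1.0, -0.001], [-1.0, -0.001, -0.002], [0.002, 0.001, -1.0]]
wrist_force: [-3.5, -3.0, 9.3]
gripper_width: 0.004
gripper_force: 4.4
```

Emit:
{"fn": "arm_command", "kwargs": {
  "motion": [
    [0,0,0,-30,0,0,0],
    [50,0,0,-35,0,0,0],
    [50,-28,0,0,0,0,0],
    [50,-28,0,0,0,0,0],
    [50,0,0,0,0,0,0],
    [50,0,0,0,0,0,0],
    [50,0,0,0,0,0,0],
    [50,0,0,0,0,0,0]
  ]
}}

```text
time_s: 12.05
tcp_pos: [0.5972, 0.2947, 0.1623]
ee_rot: [[-0.001, -1.0, -0.0], [-1.0, 0.001, -0.0], [0.0, 0.0, -1.0]]
wrist_force: [-0.7, -0.3, 0.4]
gripper_width: 0.533
gripper_force: 0.0
```

Emit:
{"fn": "arm_command", "kwargs": {
  "motion": [
    [50,0,0,28,0,0,0],
    [50,0,0,28,0,0,0],
    [0,0,0,0,0,0,0],
    [0,0,0,0,0,0,0],
    [0,0,0,0,0,0,0],
    [0,0,0,0,0,0,0],
    [0,0,0,0,0,0,0],
    [0,0,0,0,0,0,0]
  ]
}}

```text
time_s: 12.85
tcp_pos: [0.5981, 0.2959, 0.1084]
ee_rot: [[0.001, -1.0, 0.003], [-1.0, -0.001, 0.001], [-0.001, -0.003, -1.0]]
wrist_force: [-0.1, 0.2, 4.8]
gripper_width: 0.268
gripper_force: 30.0
```

```bash
python3 - <<'E'
from h import *
A=T(down(180),[.597,.2945,.25])
plan(A);plan(T(down(140),[.46,.0,.25]),T(down(95),[.404,-.294,.12]),start=A)
E
```

```text
3 x [np.float64(0.4), np.float64(0.3), np.float64(-47.2), np.float64(-0.0009), np.float64(0.0005), np.float64(0.0002)] end [0.597 0.294 0.25 ]
7 x [np.float64(46.9), np.float64(6.4), np.float64(0.0), np.float64(0.0), np.float64(0.0), np.float64(0.0997)] end [0.46 0.   0.25]
7 x [np.float64(29.1), np.float64(-32.8), np.float64(18.6), np.float64(0.0), np.float64(0.0), np.float64(0.1122)] end [ 0.404 -0.294  0.12 ]
```

Emit:
{"fn": "arm_command", "kwargs": {
  "motion": [
    [0,0,0,-10,0,0,0],
    [0,0,0,-33,0,0,0],
    [0,0,0,-33,0,0,0],
    [0,0,0,-34,0,0,0],
    [0,0,0,-33,0,0,0],
    [0,0,0,0,0,0,0]
  ]
}}

```text
time_s: 13.45
tcp_pos: [0.5994, 0.2965, 0.2562]
ee_rot: [[0.001, -1.0, 0.01], [-1.0, -0.001, 0.005], [-0.005, -0.01, -1.0]]
wrist_force: [0.5, -0.0, -0.6]
gripper_width: 0.265
gripper_force: 30.0
```

Emit:
{"fn": "arm_command", "kwargs": {
  "motion": [
    [0,23.5,3.2,0,0,0,0.05],
    [0,47,6.4,0,0,0,0.1],
    [0,47,6.4,0,0,0,0.1],
    [0,47,6.4,0,0,0,0.1],
    [0,47,6.4,0,0,0,0.1],
    [0,47,6.4,0,0,0,0.1],
    [0,47,6.4,0,0,0,0.1],
    [0,23.5,3.2,0,0,0,0.05]
  ]
}}

```text
time_s: 14.25
tcp_pos: [0.4557, -0.0016, 0.249]
ee_rot: [[-0.648, -0.762, -0.002], [-0.762, 0.648, -0.0], [0.002, 0.002, -1.0]]
wrist_force: [0.7, -0.4, -1.3]
gripper_width: 0.266
gripper_force: 30.0
```

```bash
python3 - <<'E'
from h import *
s=sense();print(s['gripper_force'],s['wrist_force'],s['gripper_width'],s['tcp_pos']);plan(T(down(95),[.404,-.294,.12]),n=8)
E
```

```text
29.99740522034699 [ 0.73487919 -0.44548113 -1.29243836] 0.26580203680452635 [ 0.45573669 -0.00159452  0.24901969]
8 x [np.float64(24.5), np.float64(-29.1), np.float64(16.1), np.float64(0.0001), np.float64(-0.0003), np.float64(0.0973)] end [ 0.404 -0.294  0.12 ]
```

Emit:
{"fn": "arm_command", "kwargs": {
  "motion": [
    [0,24.5,-29.1,16,0,0,0.0973],
    [0,24.5,-29.1,16,0,0,0.0973],
    [0,24.5,-29.1,16,0,0,0.0973],
    [0,24.5,-29.1,16,0,0,0.0973],
    [0,24.5,-29.1,16,0,0,0.0973],
    [0,24.5,-29.1,16,0,0,0.0973],
    [0,24.5,-29.1,16,0,0,0.0973],
    [0,24.5,-29.1,16,0,0,0.0973]
  ]
}}

```text
time_s: 15.05
tcp_pos: [0.4079, -0.2928, 0.1204]
ee_rot: [[-0.996, -0.088, -0.001], [-0.088, 0.996, 0.001], [0.001, 0.001, -1.0]]
wrist_force: [0.9, -0.1, -1.1]
gripper_width: 0.263
gripper_force: 30.0
```

Emit:
{"fn": "arm_command", "kwargs": {
  "motion": [
    [0,0,0,0,0,0,0],
    [0,0,0,35,0,0,0],
    [0,0,0,35,0,0,0],
    [0,0,0,30,0,0,0],
    [0,0,0,8,0,0,0],
    [0,0,0,4,0,0,0],
    [0,0,0,0,0,0,0]
  ]
}}

```text
time_s: 15.75
tcp_pos: [0.4098, -0.2918, 0.0102]
ee_rot: [[-0.996, -0.093, 0.001], [-0.093, 0.996, -0.001], [-0.001, -0.001, -1.0]]
wrist_force: [0.2, -0.0, -0.8]
gripper_width: 0.265
gripper_force: 30.0
```

Emit:
{"fn": "arm_command", "kwargs": {
  "motion": [
    [0,5,0,2,0,0,0],
    [0,0,0,2,0,0,0],
    [0,0,0,2,0,0,0],
    [0,0,0,1,0,0,0],
    [0,0,0,0,0,0,0]
  ]
}}

```text
time_s: 16.25
tcp_pos: [0.404, -0.2922, 0.0026]
ee_rot: [[-0.996, -0.092, 0.0], [-0.092, 0.996, -0.0], [-0.0, -0.0, -1.0]]
wrist_force: [-0.1, 0.1, -2.0]
gripper_width: 0.265
gripper_force: 30.0
```

Emit:
{"fn": "arm_command", "kwargs": {
  "motion": [
    [0,0,0,1,0,0,0],
    [0,0,0,0,0,0,0],
    [0,0,0,1,0,0,0],
    [0,0,0,0,0,0,0]
  ]
}}

```text
time_s: 16.65
tcp_pos: [0.4042, -0.2922, 0.0023]
ee_rot: [[-0.996, -0.093, 0.0], [-0.093, 0.996, -0.001], [-0.0, -0.001, -1.0]]
wrist_force: [-3.8, 3.5, 12.2]
gripper_width: 0.266
gripper_force: 30.0
```

Emit:
{"fn": "arm_command", "kwargs": {
  "motion": [
    [60,0,0,0,0,0,0],
    [60,0,0,0,0,0,0],
    [60,0,0,0,0,0,0],
    [60,0,0,0,0,0,0],
    [60,0,0,0,0,0,0],
    [87,0,0,-40,0,0,0],
    [87,0,0,-45,0,0,0],
    [87,0,0,-45,0,0,0]
  ]
}}

```text
time_s: 17.45
tcp_pos: [0.4035, -0.292, 0.1316]
ee_rot: [[-0.996, -0.093, -0.002], [-0.093, 0.996, 0.0], [0.002, 0.001, -1.0]]
wrist_force: [1.7, -0.1, -1.3]
gripper_width: 0.876
gripper_force: 0.0
```

```bash
python3 - <<'E'
from h import *
s=sense();print(s['wrist_force'],s['gripper_width'],s['tcp_pos'])
plan(T(down(90),[.50,-.02,.24]),start=None)
im=capture('top')
for r in find_in('lid','top')[:2]: print(r,ray('top',r['location'],.03))
E
```

```text
[ 1.67812997 -0.07875356 -1.30318155] 0.8760695740944876 [ 0.40346298 -0.292034    0.13164885]
7 x [np.float64(-15.8), np.float64(38.1), np.float64(-15.5), np.float64(0.0001), np.float64(-0.0002), np.float64(0.0132)] end [ 0.5  -0.02  0.24]
{'location': [252.4, 368.5], 'p': 0.48} [ 0.35177399 -0.32823975  0.03      ]
```

Emit:
{"fn": "arm_command", "kwargs": {
  "motion": [
    [87,0,0,-45,0,0,0],
    [87,-16,38,-10,0,0,0.0132],
    [87,-16,38,-10,0,0,0.0132],
    [87,-16,38,-10,0,0,0.0132],
    [87,-16,38,-10,0,0,0.0132],
    [87,-16,38,-10,0,0,0.0132],
    [87,-16,38,-10,0,0,0.0132],
    [87,-16,38,0,0,0,0.0132]
  ]
}}

```text
time_s: 18.35
tcp_pos: [0.5027, -0.0189, 0.2367]
ee_rot: [[-1.0, -0.0, 0.003], [-0.0, 1.0, 0.0], [-0.003, 0.0, -1.0]]
wrist_force: [0.7, -0.6, -0.2]
gripper_width: 1.003
gripper_force: 0.0
```

```bash
python3 - <<'E'
from h import *
print(sense()['tcp_pos'],sense()['gripper_width'])
a=capture('top');cv2.imwrite('pics/t7.png',a[:,:,::-1])
for r in find_in('lid','top')[:2]: print('lid',r['p'],ray('top',r['location'],.03).round(4))
m=camera_model('wrist');b=snap('wrist','w7.png')
for n,z in [('ball1',.016),('cork1',.018),('eraser',.01),('staple_box',.02)]:
    for r in find_in(n,'wrist')[:4]: print(n,round(r['p'],2),np.round(r['location'],1),ray('wrist',r['location'],z,m).round(4))
cv2.imwrite('pics/c7.png',np.vstack([b[:300],cv2.resize(a[110:290,90:440],(512,263))])[:,:,::-1])
E
```

```text
[ 0.50274471 -0.01892623  0.23671676] 1.002956960015351
lid 0.61 [ 0.4117 -0.2847  0.03  ]
lid 0.46 [ 4.478e-01 -4.000e-04  3.000e-02]
ball1 0.94 [129.8 262.3] [ 0.4524 -0.008   0.016 ]
ball1 0.64 [202.1 214.3] [ 0.5607 -0.08    0.016 ]
eraser 0.7 [118.1 180.2] [ 0.437  -0.1252  0.01  ]
staple_box 0.73 [192.5 317.9] [0.5437 0.0763 0.02  ]
```

View pics/c7.png

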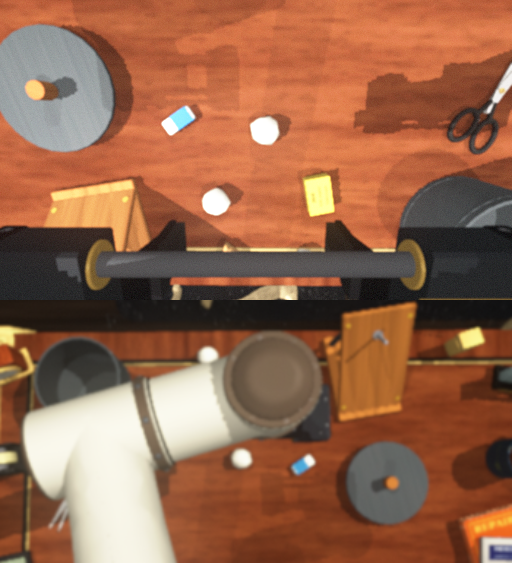

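Emit:
{"fn": "arm_command", "kwargs": {
  "motion": [
    [75,25,5.5,43,0,0,0],
    [75,25,5.5,43,0,0,0],
    [75,0,0,43,0,0,0],
    [75,0,0,43,0,0,0],
    [75,0,0,43,0,0,0],
    [75,0,0,25,0,0,0],
    [75,0,0,15,0,0,0],
    [75,0,0,0,0,0,0]
  ]
}}

```text
time_s: 19.5
tcp_pos: [0.4498, -0.0113, -0.0212]
ee_rot: [[-1.0, 0.002, -0.005], [0.002, 1.0, -0.002], [0.005, -0.002, -1.0]]
wrist_force: [-0.8, -1.0, 0.9]
gripper_width: 0.859
gripper_force: 0.0
```

Emit:
{"fn": "arm_command", "kwargs": {
  "motion": [
    [0,0,0,4,0,0,0],
    [0,0,0,0,0,0,0],
    [0,0,0,0,0,0,0],
    [0,0,0,0,0,0,0],
    [0,0,0,0,0,0,0],
    [0,0,0,0,0,0,0],
    [0,0,0,0,0,0,0],
    [0,0,0,0,0,0,0]
  ]
}}

```text
time_s: 20.3
tcp_pos: [0.4522, -0.0095, -0.0229]
ee_rot: [[-1.0, -0.001, 0.001], [-0.001, 1.0, 0.0], [-0.001, 0.0, -1.0]]
wrist_force: [-0.4, 0.6, 5.3]
gripper_width: 0.424
gripper_force: 29.4
```

```bash
python3 - <<'E'
from h import *
A=T(down(90),[.452,-.009,.15]); B=T(down(155),[.597,.2945,.15])
plan(B,start=A,n=8)
plan(T(down(90),[.561,-.080,.15]),start=B,n=9)
E
```

```text
8 x [np.float64(-35.9), np.float64(26.1), np.float64(0.0), np.float64(0.0), np.float64(0.0), np.float64(-0.1418)] end [0.597 0.294 0.15 ]
9 x [np.float64(29.3), np.float64(-33.0), np.float64(0.0), np.float64(0.0), np.float64(0.0), np.float64(0.1261)] end [ 0.561 -0.08   0.15 ]
```

Emit:
{"fn": "arm_command", "kwargs": {
  "motion": [
    [0,0,0,-20,0,0,0],
    [0,0,0,-38,0,0,0],
    [0,0,0,-38,0,0,0],
    [0,0,0,-38,0,0,0],
    [0,0,0,-38,0,0,0],
    [0,0,0,0,0,0,0]
  ]
}}

```text
time_s: 20.9
tcp_pos: [0.4552, -0.0091, 0.1536]
ee_rot: [[-1.0, -0.001, 0.011], [-0.001, 1.0, 0.002], [-0.011, 0.002, -1.0]]
wrist_force: [1.0, -0.1, -0.2]
gripper_width: 0.422
gripper_force: 29.4
```

Emit:
{"fn": "arm_command", "kwargs": {
  "motion": [
    [0,-36,26,0,0,0,-0.142],
    [0,-36,26,0,0,0,-0.142],
    [0,-36,26,0,0,0,-0.142],
    [0,-36,26,0,0,0,-0.142],
    [0,-36,26,0,0,0,-0.142],
    [0,-36,26,0,0,0,-0.142],
    [0,-36,26,0,0,0,-0.142],
    [0,-36,26,0,0,0,-0.142]
  ]
}}

```text
time_s: 21.7
tcp_pos: [0.5975, 0.295, 0.1465]
ee_rot: [[-0.417, -0.909, -0.002], [-0.909, 0.417, -0.002], [0.002, 0.001, -1.0]]
wrist_force: [0.7, -0.4, -0.9]
gripper_width: 0.423
gripper_force: 29.4
```

Emit:
{"fn": "arm_command", "kwargs": {
  "motion": [
    [0,0,0,0,0,0,0],
    [0,0,0,35,0,0,0],
    [0,0,0,38,0,0,0],
    [65,0,0,0,0,0,0],
    [65,0,0,0,0,0,0],
    [65,0,0,0,0,0,0],
    [65,0,0,0,0,0,0],
    [65,0,0,0,0,0,0]
  ]
}}

```text
time_s: 22.5
tcp_pos: [0.5985, 0.2942, 0.0775]
ee_rot: [[-0.421, -0.907, 0.003], [-0.907, 0.421, 0.002], [-0.003, -0.001, -1.0]]
wrist_force: [-1.2, -0.2, 0.0]
gripper_width: 0.727
gripper_force: 0.0
```

Emit:
{"fn": "arm_command", "kwargs": {
  "motion": [
    [80,0,0,-40,0,0,0],
    [80,0,0,-40,0,0,0]
  ]
}}

```text
time_s: 22.7
tcp_pos: [0.5972, 0.2932, 0.1563]
ee_rot: [[-0.421, -0.907, -0.002], [-0.907, 0.421, -0.001], [0.002, 0.001, -1.0]]
wrist_force: [1.5, 0.4, -0.1]
gripper_width: 0.847
gripper_force: 0.0
```

Emit:
{"fn": "arm_command", "kwargs": {
  "motion": [
    [80,44.4,-15.4,-5,0,0,0],
    [80,44.4,-15.4,-5,0,0,0],
    [80,44.4,-15.4,-5,0,0,0],
    [80,44.4,-15.4,-5,0,0,0],
    [80,44.4,-15.4,-5,0,0,0],
    [80,44.4,-15.4,0,0,0,0],
    [80,44.4,-15.4,0,0,0,0],
    [80,44.4,-15.4,0,0,0,0]
  ]
}}

```text
time_s: 23.5
tcp_pos: [0.5596, -0.0821, 0.182]
ee_rot: [[-0.421, -0.907, 0.002], [-0.907, 0.421, 0.0], [-0.001, -0.002, -1.0]]
wrist_force: [0.8, -1.0, -0.3]
gripper_width: 0.918
gripper_force: 0.0
```

```bash
cat >> h.py <<'E'
def look(*names,cam='wrist',k=4):
    m=camera_model(cam); s=sense(); im=capture(cam); A=T(np.array(s['ee_rot']),s['tcp_pos']); print(s['time_s'],np.round(s['tcp_pos'],4))
    for n,z in names:
        for r in find_in(n,cam)[:k]:
            X=ray(cam,r['location'],z,m); d=(np.linalg.inv(A)@np.r_[X,1])[:3]*1000
            print(n,round(r['p'],2),np.round(r['location'],1),X.round(4),'tool mm',d.round(1))
    return im
E
python3 - <<'E'
from h import *
look(('ball1',.018),('cork1',.018),('cork2',.018))
look(('ball1',.018),('cork1',.018),cam='top')
E
```

```text
23.5 [ 0.5596 -0.0821  0.182 ]
ball1 0.79 [178.8 257.7] [ 0.5603 -0.0745  0.018 ] tool mm [ -7.   3. 164.]
cork1 0.95 [219.5 202.1] [ 0.6518 -0.0549  0.018 ] tool mm [-63.2 -71.8 164.2]
cork1 0.71 [73.8 92.3] [ 0.6832 -0.2705  0.018 ] tool mm [ 119.1 -191.1  164.3]
cork2 0.95 [219.5 202.1] [ 0.6518 -0.0549  0.018 ] tool mm [-63.2 -71.8 164.2]
cork2 0.71 [73.8 92.3] [ 0.6832 -0.2705  0.018 ] tool mm [ 119.1 -191.1  164.3]
23.7 [ 0.5599 -0.0814  0.1815]
ball1 0.71 [230.4 142.2] [0.4218 0.3204 0.018 ] tool mm [-305.4  295.4  163.4]
ball1 0.6 [168.5 153.6] [0.6021 0.291  0.018 ] tool mm [-355.1  119.6  163.7]
```

Emit:
{"fn": "arm_command", "kwargs": {
  "motion": [
    [80,-6,3,43,0,0,0],
    [80,0,0,45,0,0,0],
    [80,0,0,45,0,0,0],
    [80,0,0,45,0,0,0],
    [80,0,0,25,0,0,0],
    [0,0,0,0,0,0,0],
    [0,0,0,0,0,0,0],
    [0,0,0,0,0,0,0]
  ]
}}

```text
time_s: 24.65
tcp_pos: [0.5611, -0.0728, -0.0206]
ee_rot: [[-0.42, -0.908, 0.003], [-0.908, 0.42, 0.0], [-0.002, -0.003, -1.0]]
wrist_force: [-0.6, -0.7, 0.7]
gripper_width: 0.732
gripper_force: 0.0
```

Emit:
{"fn": "arm_command", "kwargs": {
  "motion": [
    [0,0,0,0,0,0,0],
    [0,0,0,0,0,0,0],
    [0,0,0,0,0,0,0],
    [0,0,0,0,0,0,0]
  ]
}}

```text
time_s: 25.05
tcp_pos: [0.5601, -0.0737, -0.0215]
ee_rot: [[-0.421, -0.907, 0.001], [-0.907, 0.421, -0.0], [-0.0, -0.001, -1.0]]
wrist_force: [-0.9, 0.2, 4.6]
gripper_width: 0.449
gripper_force: 28.7
```

Emit:
{"fn": "arm_command", "kwargs": {
  "motion": [
    [0,0,0,-20,0,0,0],
    [0,0,0,-48,0,0,0],
    [0,0,0,-48,0,0,0],
    [0,0,0,-48,0,0,0],
    [0,-22,7.6,-6,0,0,0],
    [0,-43.7,15.2,0,0,0,0],
    [0,-43.7,15.2,0,0,0,0],
    [0,-43.7,15.2,0,0,0,0]
  ]
}}

```text
time_s: 25.85
tcp_pos: [0.5756, 0.089, 0.1479]
ee_rot: [[-0.422, -0.907, 0.0], [-0.907, 0.422, 0.0], [-0.0, -0.0, -1.0]]
wrist_force: [0.5, -0.1, -1.2]
gripper_width: 0.449
gripper_force: 28.7
```

Emit:
{"fn": "arm_command", "kwargs": {
  "motion": [
    [0,-43.7,15.2,0,0,0,0],
    [0,-43.7,15.2,0,0,0,0],
    [0,-43.7,15.2,0,0,0,0],
    [0,-43.7,15.2,0,0,0,0],
    [0,-22,7.6,0,0,0,0],
    [0,0,0,35,0,0,0],
    [0,0,0,36,0,0,0],
    [70,0,0,0,0,0,0]
  ]
}}

```text
time_s: 26.65
tcp_pos: [0.5926, 0.2928, 0.0705]
ee_rot: [[-0.422, -0.907, -0.011], [-0.907, 0.422, -0.007], [0.011, 0.007, -1.0]]
wrist_force: [0.1, -0.3, -1.4]
gripper_width: 0.484
gripper_force: 0.0
```

Emit:
{"fn": "arm_command", "kwargs": {
  "motion": [
    [70,0,0,0,0,0,0],
    [70,0,0,0,0,0,0],
    [70,0,0,0,0,0,0],
    [70,0,0,0,0,0,0],
    [70,0,0,-40,0,0,0],
    [70,0,0,-40,0,0,0],
    [70,0,0,-20,0,0,0]
  ]
}}

```text
time_s: 27.35
tcp_pos: [0.5986, 0.2958, 0.1821]
ee_rot: [[-0.421, -0.907, 0.007], [-0.907, 0.421, 0.004], [-0.006, -0.005, -1.0]]
wrist_force: [0.7, 0.1, -0.2]
gripper_width: 0.802
gripper_force: 0.0
```

```bash
python3 - <<'E'
from h import *
s=sense();print(s['gripper_width'],s['tcp_pos'])
look(('ball1',.018))
plan(T(down(155),[.662,.061,.17]))
E
```

```text
0.8019357142596104 [0.59856183 0.29576311 0.18207861]
27.35 [0.5986 0.2958 0.1821]
ball1 0.68 [168.2 260.2] [0.5912 0.2927 0.018 ] tool mm [  6.9   6.1 164. ]
ball1 0.63 [102.3 189.6] [0.6347 0.1839 0.018 ] tool mm [ 87.3 -79.  163.9]
ball1 0.59 [130.6 272.8] [0.5575 0.2564 0.018 ] tool mm [ 54.   21.4 163.6]
6 x [np.float64(31.1), np.float64(-26.0), np.float64(2.0), np.float64(-0.0009), np.float64(0.0014), np.float64(0.0003)] end [0.662 0.061 0.17 ]
```

Emit:
{"fn": "arm_command", "kwargs": {
  "motion": [
    [80,30,-25,-10,0,0,0],
    [80,30,-25,-5,0,0,0],
    [80,30,-25,0,0,0,0],
    [80,30,-25,0,0,0,0],
    [80,0,0,0,0,0,0]
  ]
}}

```text
time_s: 27.95
tcp_pos: [0.6371, 0.1397, 0.1913]
ee_rot: [[-0.426, -0.905, -0.001], [-0.905, 0.426, -0.001], [0.001, 0.001, -1.0]]
wrist_force: [0.0, 0.5, 0.3]
gripper_width: 0.919
gripper_force: 0.0
```

```bash
python3 - <<'E'
from h import *
a=look(('ball1',.018),('cork1',.018)); b=look(('ball1',.018),cam='top')
cv2.imwrite('pics/w8.png',a[:,:,::-1]);cv2.imwrite('pics/c8.png',np.vstack([a[:300],cv2.resize(b[110:290,90:440],(512,263))])[:,:,::-1])
E
```

```text
27.95 [0.6371 0.1397 0.1913]
ball1 0.68 [198.4 273.9] [0.6297 0.1831 0.018 ] tool mm [-36.3  25.1 173.3]
cork1 0.72 [ 31.3 172. ] [ 0.6536 -0.0517  0.018 ] tool mm [166.  -96.5 173.4]
cork1 0.31 [217.5 441.9] [0.4313 0.3071 0.018 ] tool mm [-64.  257.4 173.4]
28.1 [0.6366 0.144  0.1912]
ball1 0.65 [172.6 152.6] [0.59   0.2937 0.018 ] tool mm [-116.2  105.2  173.3]
```

View pics/c8.png

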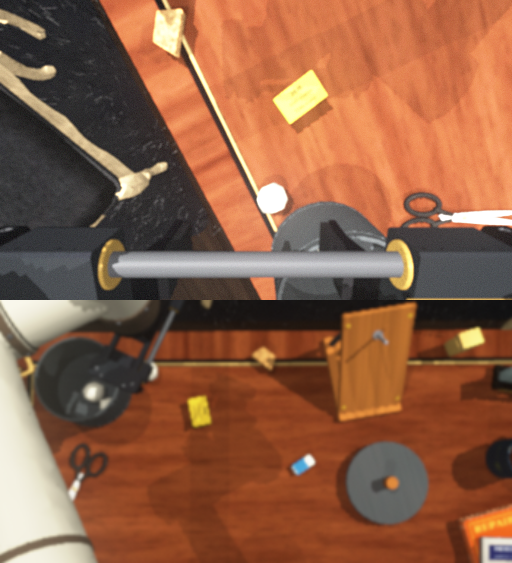

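```bash
python3 - <<'E'
from h import *
R=down(196)@Ro.from_euler('y',-20,degrees=True).as_matrix(); b=np.array([.631,.183,.018])
P=T(R,b+(.038-.17)*R[:,2]); G=T(R,b+.038*R[:,2]); print(P[:3,3],G[:3,3])
plan(P); plan(G,start=P); 
P2=T(R,b+(.038-.15)*R[:,2]);plan(T(down(196),[.6,.285,.17]),start=P2)
E
```

```text
[0.64344411 0.13960225 0.14203943] [ 0.62741761  0.19549329 -0.01770832]
6 x [np.float64(1.9), np.float64(-1.6), np.float64(8.0), np.float64(-0.0207), np.float64(-0.0557), np.float64(-0.1176)] end [0.643 0.14  0.142]
4 x [np.float64(0.0), np.float64(0.0), np.float64(42.5), np.float64(0.0), np.float64(-0.0), np.float64(0.0)] end [ 0.627  0.195 -0.018]
4 x [np.float64(-38.1), np.float64(0.4), np.float64(-3.6), np.float64(0.0), np.float64(0.0873), np.float64(0.0)] end [0.6   0.285 0.17 ]
```

Emit:
{"fn": "arm_command", "kwargs": {
  "motion": [
    [80,1.9,-1.6,8,-0.0207,-0.0557,-0.1176],
    [80,1.9,-1.6,8,-0.0207,-0.0557,-0.1176],
    [80,1.9,-1.6,8,-0.0207,-0.0557,-0.1176],
    [80,1.9,-1.6,8,-0.0207,-0.0557,-0.1176],
    [80,1.9,-1.6,8,-0.0207,-0.0557,-0.1176],
    [80,1.9,-1.6,8,-0.0207,-0.0557,-0.1176],
    [80,0,0,0,0,0,0]
  ]
}}

```text
time_s: 28.9
tcp_pos: [0.6435, 0.1385, 0.1402]
ee_rot: [[0.256, -0.962, -0.097], [-0.904, -0.273, 0.329], [-0.343, 0.003, -0.939]]
wrist_force: [-0.1, -0.5, 0.0]
gripper_width: 0.919
gripper_force: 0.0
```

```bash
python3 - <<'E'
from h import *
look(('ball1',.018))
R=down(196)@Ro.from_euler('y',-20,degrees=True).as_matrix(); b=np.array([.631,.183,.018]);plan(T(R,b+.038*R[:,2]),n=5)
E
```

```text
28.9 [0.6435 0.1385 0.1402]
ball1 0.76 [176.  256.3] [0.6306 0.1762 0.018 ] tool mm [  4.5   1.7 128.5]
5 x [np.float64(-0.1), np.float64(0.0), np.float64(34.0), np.float64(0.0), np.float64(-0.0002), np.float64(-0.0006)] end [ 0.627  0.195 -0.018]
```

Emit:
{"fn": "arm_command", "kwargs": {
  "motion": [
    [80,1,0,40,0,0,0],
    [80,1,0,40,0,0,0],
    [80,0,0,40,0,0,0],
    [80,0,0,30,0,0,0],
    [80,0,0,18,0,0,0],
    [0,0,0,0,0,0,0],
    [0,0,0,0,0,0,0],
    [0,0,0,0,0,0,0]
  ]
}}

```text
time_s: 29.8
tcp_pos: [0.6301, 0.1924, -0.0137]
ee_rot: [[0.26, -0.962, -0.09], [-0.903, -0.275, 0.33], [-0.342, -0.004, -0.94]]
wrist_force: [-0.7, -0.3, 0.5]
gripper_width: 0.727
gripper_force: 0.0
```

Emit:
{"fn": "arm_command", "kwargs": {
  "motion": [
    [0,0,0,0,0,0,0],
    [0,0,0,0,0,0,0],
    [0,0,0,0,0,0,0],
    [0,0,0,0,0,0,0]
  ]
}}

```text
time_s: 30.2
tcp_pos: [0.6292, 0.1921, -0.0151]
ee_rot: [[0.259, -0.962, -0.092], [-0.903, -0.275, 0.329], [-0.342, -0.002, -0.94]]
wrist_force: [-0.0, -1.1, 2.1]
gripper_width: 0.456
gripper_force: 30.0
```

Gripped. Retreat, straighten over the bin, release.

Emit:
{"fn": "arm_command", "kwargs": {
  "motion": [
    [0,0,0,-25,0,0,0],
    [0,0,0,-43,0,0,0],
    [0,0,0,-43,0,0,0],
    [0,0,0,-43,0,0,0],
    [0,0,0,-20,0,0,0],
    [0,0,0,0,0,0,0]
  ]
}}

```text
time_s: 30.8
tcp_pos: [0.647, 0.1341, 0.1516]
ee_rot: [[0.26, -0.962, -0.086], [-0.903, -0.274, 0.33], [-0.341, -0.008, -0.94]]
wrist_force: [0.1, 0.2, -0.9]
gripper_width: 0.455
gripper_force: 30.0
```

```bash
python3 - <<'E'
from h import *
plan(T(down(190),[.598,.294,.17]),n=6)
B=T(down(190),[.598,.294,.2]);plan(T(down(190),[.652,-.054,.19]),T(down(140),[.652,-.054,.19]),start=B)
E
```

```text
6 x [np.float64(-28.0), np.float64(1.7), np.float64(2.6), np.float64(0.0017), np.float64(0.058), np.float64(0.0172)] end [0.598 0.294 0.17 ]
8 x [np.float64(44.0), np.float64(0.9), np.float64(1.3), np.float64(0.0), np.float64(0.0), np.float64(0.0)] end [ 0.652 -0.054  0.19 ]
6 x [np.float64(0.0), np.float64(-0.0), np.float64(0.0), np.float64(0.0), np.float64(0.0), np.float64(0.1454)] end [ 0.652 -0.054  0.19 ]
```

Emit:
{"fn": "arm_command", "kwargs": {
  "motion": [
    [0,-28,1.7,2.6,0.0017,0.058,0.0172],
    [0,-28,1.7,2.6,0.0017,0.058,0.0172],
    [0,-28,1.7,2.6,0.0017,0.058,0.0172],
    [0,-28,1.7,2.6,0.0017,0.058,0.0172],
    [0,-28,1.7,2.6,0.0017,0.058,0.0172],
    [0,-28,1.7,2.6,0.0017,0.058,0.0172],
    [0,0,0,0,0,0,0],
    [0,0,0,40,0,0,0]
  ]
}}

```text
time_s: 31.6
tcp_pos: [0.5979, 0.2985, 0.1299]
ee_rot: [[0.179, -0.984, 0.001], [-0.984, -0.179, 0.004], [-0.004, -0.002, -1.0]]
wrist_force: [0.6, 1.0, 0.3]
gripper_width: 0.457
gripper_force: 30.0
```

Emit:
{"fn": "arm_command", "kwargs": {
  "motion": [
    [0,0,0,45,0,0,0],
    [70,0,0,0,0,0,0],
    [70,0,0,0,0,0,0],
    [70,0,0,0,0,0,0],
    [70,0,0,0,0,0,0],
    [70,0,0,-40,0,0,0],
    [70,0,0,-45,0,0,0],
    [70,0,0,-20,0,0,0]
  ]
}}

```text
time_s: 32.4
tcp_pos: [0.5988, 0.296, 0.1937]
ee_rot: [[0.175, -0.985, 0.002], [-0.985, -0.175, 0.005], [-0.004, -0.003, -1.0]]
wrist_force: [0.8, 1.1, 0.2]
gripper_width: 0.803
gripper_force: 0.0
```

Emit:
{"fn": "arm_command", "kwargs": {
  "motion": [
    [80,44,1,1,0,0,0],
    [80,44,1,1,0,0,0],
    [80,44,1,1,0,0,0],
    [80,44,1,1,0,0,0],
    [80,44,1,1,0,0,0],
    [80,44,1,1,0,0,0],
    [80,44,1,1,0,0,0],
    [80,0,0,0,0,0,0]
  ]
}}

```text
time_s: 33.2
tcp_pos: [0.6436, -0.0145, 0.181]
ee_rot: [[0.168, -0.986, -0.005], [-0.986, -0.168, -0.001], [0.0, 0.005, -1.0]]
wrist_force: [-1.1, -0.3, -0.6]
gripper_width: 0.921
gripper_force: 0.0
```

```bash
python3 - <<'E'
from h import *
a=look(('cork1',.018),('ball1',.018)); cv2.imwrite('pics/w9.png',a[:,:,::-1]);m=camera_model('wrist')
hsv=cv2.cvtColor(a,cv2.COLOR_RGB2HSV); r,c=np.round(find_in('cork1','wrist')[0]['location']).astype(int); print(r,c,hsv[r,c])
h0=hsv[r,c].astype(int)
for A,rc,rr in seg(a,np.clip(h0-[5,50,40],0,255),np.clip(h0+[5,50,60],0,255),(max(r-45,0),r+45,max(c-45,0),c+45)):
    if A>80:
        q=cv2.boxPoints(rr); print(A,rc,ray('wrist',rc,.02,m).round(4)); w=np.array([ray('wrist',p,.022,m)[:2] for p in q]); print(w.round(4).tolist(),[np.degrees(np.arctan2(*(w[(i+1)%4]-w[i])[::-1])).round(1) for i in range(2)],[np.linalg.norm(w[(i+1)%4]-w[i]).round(4) for i in range(2)])
t=look(('ball1',.02),('cork1',.018),cam='top')
cv2.imwrite('pics/c9.png',np.vstack([a[:300],cv2.resize(t[110:290,90:440],(512,263))])[:,:,::-1])
E
```

```text
33.2 [ 0.6436 -0.0145  0.181 ]
cork1 0.96 [143.7 250.3] [ 0.6549 -0.0514  0.018 ] tool mm [ 38.2  -5.7 163. ]
cork1 0.46 [ 16.4 488.3] [ 0.4163 -0.2346  0.018 ] tool mm [178.6 260.3 164.3]
144 250 [ 30  23 255]
504 [141.85912698 246.16468254] [ 0.6601 -0.0479  0.02  ]
[[0.6563, -0.0751], [0.6815, -0.0404], [0.6596, -0.0248], [0.6345, -0.0604]] [np.float64(54.0), np.float64(144.4)] [np.float64(0.0429), np.float64(0.0269)]
33.4 [ 0.6433 -0.0089  0.1803]
```

View pics/c9.png

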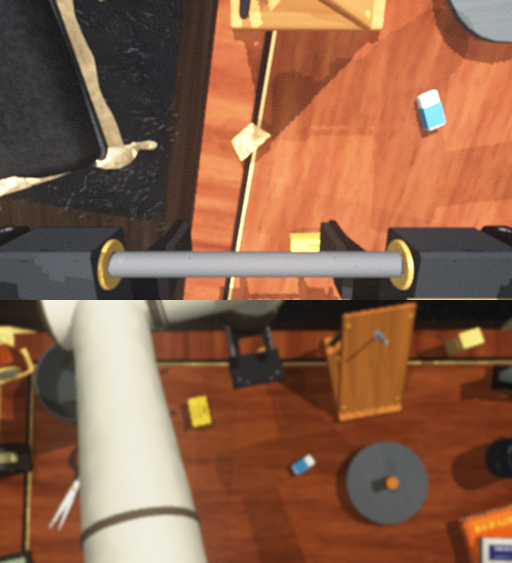

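```bash
python3 - <<'E'
from h import *
from scipy.optimize import least_squares
K=np.load('K.npy');m=camera_model('wrist')
C=K@np.linalg.inv(T(np.array([[.168,-.986,-.005],[-.986,-.168,-.001],[0,.005,-1]]),[.6436,-.0145,.181])); m9=dict(m,R=C[:3,:3],t=C[:3,3])
for w in ((146,152),(150,120)):
  for tp in ((112,231),(108,228)):
    s=least_squares(lambda X:np.r_[proj('wrist',X,m9)-w,proj('top',X)-tp],[.75,0,0]);print(s.x.round(3),s.fun.round(1))
plan(T(down(190),[.658,-.050,.18]),T(down(144),[.658,-.050,.18]))
E
```

```text
[ 1.018  0.097 -0.712] [-0. -0.  0.  0.]
[ 1.066  0.119 -0.832] [-0.1 -2.   2.7  0.1]
[ 0.978  0.072 -0.404] [  2.1   8.6 -14.5   2.5]
[ 1.018  0.09  -0.493] [  1.9   7.4 -11.9   2.2]
1 x [np.float64(43.7), np.float64(-7.4), np.float64(-0.4), np.float64(0.0068), np.float64(0.0005), np.float64(0.0029)] end [ 0.658 -0.05   0.18 ]
6 x [np.float64(-0.0), np.float64(-0.0), np.float64(0.0), np.float64(0.0), np.float64(0.0), np.float64(0.1338)] end [ 0.658 -0.05   0.18 ]
```

Emit:
{"fn": "arm_command", "kwargs": {
  "motion": [
    [80,43,-7,0,0,0,0],
    [80,0,0,0,0,0,0.134],
    [80,0,0,0,0,0,0.134],
    [80,0,0,0,0,0,0.134],
    [80,0,0,0,0,0,0.134],
    [80,0,0,0,0,0,0.134],
    [70,0,0,0,0,0,0.134],
    [70,0,0,0,0,0,0]
  ]
}}

```text
time_s: 34.35
tcp_pos: [0.6574, -0.0496, 0.1791]
ee_rot: [[-0.586, -0.81, -0.008], [-0.81, 0.586, -0.001], [0.005, 0.006, -1.0]]
wrist_force: [0.5, 0.4, -0.2]
gripper_width: 0.833
gripper_force: 0.0
```

```bash
python3 - <<'E'
from h import *
a=look(('cork1',.018));m=camera_model('wrist')
hsv=cv2.cvtColor(a,cv2.COLOR_RGB2HSV); r,c=np.round(find_in('cork1','wrist')[0]['location']).astype(int); h0=hsv[r,c].astype(int);print(h0)
for A,rc,rr in seg(a,np.clip(h0-[8,50,50],0,255),np.clip(h0+[8,50,60],0,255),(max(r-45,0),r+45,max(c-45,0),c+45)):
    if A>80:
        q=cv2.boxPoints(rr); print(A,rc,ray('wrist',rc,.02,m).round(4)); w=np.array([ray('wrist',p,.022,m)[:2] for p in q]); print([np.degrees(np.arctan2(*(w[(i+1)%4]-w[i])[::-1])).round(1) for i in range(2)],[np.linalg.norm(w[(i+1)%4]-w[i]).round(4) for i in range(2)])
E
```

```text
34.35 [ 0.6574 -0.0496  0.1791]
cork1 0.56 [172.4 254.4] [ 0.6562 -0.0522  0.018 ] tool mm [  2.   -1.5 161.1]
[ 29  31 255]
505 [173.83960396 251.96831683] [ 0.6596 -0.0532  0.02  ]
[np.float64(49.9), np.float64(140.4)] [np.float64(0.0449), np.float64(0.0292)]
129 [198.4496124 282.5503876] [ 0.6465 -0.0035  0.02  ]
[np.float64(1.6), np.float64(90.4)] [np.float64(0.0038), np.float64(0.0589)]
```

Emit:
{"fn": "arm_command", "kwargs": {
  "motion": [
    [70,2,0,48,0,0,0.03],
    [70,0,0,48,0,0,0.03],
    [70,0,0,48,0,0,0],
    [70,0,0,36,0,0,0],
    [70,0,0,18,0,0,0],
    [70,0,0,0,0,0,0],
    [0,0,0,0,0,0,0],
    [0,0,0,0,0,0,0]
  ]
}}

```text
time_s: 35.3
tcp_pos: [0.6563, -0.0524, -0.0169]
ee_rot: [[-0.635, -0.773, -0.004], [-0.773, 0.635, -0.001], [0.003, 0.003, -1.0]]
wrist_force: [-0.1, 0.2, -0.4]
gripper_width: 0.699
gripper_force: 0.0
```

Emit:
{"fn": "arm_command", "kwargs": {
  "motion": [
    [0,0,0,0,0,0,0],
    [0,0,0,0,0,0,0],
    [0,0,0,0,0,0,0],
    [0,0,0,0,0,0,0],
    [0,0,0,0,0,0,0]
  ]
}}

```text
time_s: 35.8
tcp_pos: [0.655, -0.0526, -0.0185]
ee_rot: [[-0.635, -0.772, -0.007], [-0.772, 0.635, -0.001], [0.005, 0.005, -1.0]]
wrist_force: [-0.1, -0.1, 1.8]
gripper_width: 0.296
gripper_force: 30.0
```

Emit:
{"fn": "arm_command", "kwargs": {
  "motion": [
    [0,0,0,-25,0,0,0],
    [0,0,0,-48,0,0,0],
    [0,0,0,-48,0,0,0],
    [0,0,0,-48,0,0,0],
    [0,-28.6,33.4,-5,0,0,0],
    [0,-28.6,33.4,0,0,0,0],
    [0,-28.6,33.4,0,0,0,0],
    [0,-28.6,33.4,0,0,0,0]
  ]
}}

```text
time_s: 36.6
tcp_pos: [0.6247, 0.1222, 0.1551]
ee_rot: [[-0.636, -0.772, -0.008], [-0.772, 0.636, -0.001], [0.006, 0.006, -1.0]]
wrist_force: [0.4, -0.4, -0.1]
gripper_width: 0.295
gripper_force: 30.0
```

Emit:
{"fn": "arm_command", "kwargs": {
  "motion": [
    [0,-28.6,33.4,0,0,0,0],
    [0,-28.6,33.4,0,0,0,0],
    [0,-28.6,33.4,0,0,0,0],
    [0,-28.6,33.4,0,0,0,0],
    [0,0,0,0,0,0,0],
    [0,0,0,40,0,0,0],
    [0,0,0,35,0,0,0],
    [70,0,0,0,0,0,0]
  ]
}}

```text
time_s: 37.4
tcp_pos: [0.5906, 0.2913, 0.0744]
ee_rot: [[-0.636, -0.771, -0.018], [-0.771, 0.636, -0.007], [0.017, 0.009, -1.0]]
wrist_force: [0.1, -0.0, -1.2]
gripper_width: 0.333
gripper_force: 0.0
```

Emit:
{"fn": "arm_command", "kwargs": {
  "motion": [
    [70,0,0,0,0,0,0],
    [70,0,0,0,0,0,0],
    [70,0,0,0,0,0,0],
    [70,0,0,0,0,0,0],
    [70,0,0,-40,0,0,0],
    [70,0,0,-45,0,0,0],
    [70,0,0,-45,0,0,0],
    [70,0,0,-20,0,0,0]
  ]
}}

```text
time_s: 38.2
tcp_pos: [0.5976, 0.2949, 0.2371]
ee_rot: [[-0.635, -0.772, 0.001], [-0.772, 0.635, 0.004], [-0.004, 0.002, -1.0]]
wrist_force: [-0.7, 0.1, 0.8]
gripper_width: 0.805
gripper_force: 0.0
```

```bash
python3 - <<'E'
from h import *
a=look(('ball1',.02),('cork1',.02),('bin',.12)); cv2.imwrite('pics/w10.png',a[:,:,::-1])
b=look(('cork1',.018),('ball1',.018),cam='scene');cv2.imwrite('pics/s10.png',b[:,:,::-1])
plan(T(down(140),[.46,0,.28]),T(down(95),[.404,-.292,.15]))
E
```

```text
38.2 [0.5976 0.2949 0.2371]
ball1 0.79 [160.8 256.5] [0.592  0.2909 0.02  ] tool mm [  7.6   1.5 217.1]
ball1 0.76 [129.4 258.1] [0.5618 0.2577 0.02  ] tool mm [ 52.4   3.7 216.9]
ball1 0.62 [182.3 229.1] [0.644  0.2899 0.02  ] tool mm [-24.7 -39.3 217.1]
bin 0.95 [183.4 255.8] [0.5987 0.2966 0.12  ] tool mm [-1.600e+00  1.000e-01  1.171e+02]
38.4 [0.5953 0.2942 0.2307]
cork1 0.65 [174.5 280.5] [ 0.563  -0.2267  0.018 ] tool mm [ 421.8 -307.3  212.7]
ball1 0.49 [273.7 174.5] [0.6446 0.2912 0.018 ] tool mm [-29.9 -41.2 212.3]
ball1 0.47 [280.5 190.7] [0.5904 0.2859 0.018 ] tool mm [  8.6  -2.7 212.7]
7 x [np.float64(44.6), np.float64(-11.9), np.float64(-7.2), np.float64(0.0009), np.float64(-0.0012), np.float64(0.0014)] end [0.46 0.   0.28]
7 x [np.float64(28.9), np.float64(-32.6), np.float64(18.6), np.float64(0.0), np.float64(0.0), np.float64(0.1122)] end [ 0.404 -0.292  0.15 ]
```

Emit:
{"fn": "arm_command", "kwargs": {
  "motion": [
    [60,44.6,-11.9,-7,0,0,0],
    [60,44.6,-11.9,-7,0,0,0],
    [60,44.6,-11.9,-7,0,0,0],
    [60,44.6,-11.9,-7,0,0,0],
    [60,44.6,-11.9,-7,0,0,0],
    [60,44.6,-11.9,-7,0,0,0],
    [60,44.6,-11.9,-7,0,0,0],
    [60,0,0,0,0,0,0]
  ]
}}

```text
time_s: 39.35
tcp_pos: [0.4597, -0.0033, 0.2812]
ee_rot: [[-0.639, -0.769, -0.007], [-0.769, 0.639, -0.001], [0.006, 0.005, -1.0]]
wrist_force: [1.0, 1.4, 0.2]
gripper_width: 0.691
gripper_force: 0.0
```

Emit:
{"fn": "arm_command", "kwargs": {
  "motion": [
    [60,29,-32.6,18,0,0,0.1122],
    [60,29,-32.6,18,0,0,0.1122],
    [60,29,-32.6,18,0,0,0.1122],
    [60,29,-32.6,18,0,0,0.1122],
    [60,29,-32.6,18,0,0,0.1122],
    [60,29,-32.6,18,0,0,0.1122],
    [60,29,-32.6,18,0,0,0.1122],
    [60,0,0,0,0,0,0]
  ]
}}

```text
time_s: 40.15
tcp_pos: [0.4027, -0.2946, 0.151]
ee_rot: [[-0.996, -0.089, -0.016], [-0.089, 0.996, 0.003], [0.016, 0.004, -1.0]]
wrist_force: [-0.2, 0.4, -0.3]
gripper_width: 0.689
gripper_force: 0.0
```

```bash
python3 - <<'E'
from h import *
look(('lid',.022),('cork1',.018));plan(T(down(95),[.404,-.292,.0035]),n=5)
E
```

```text
40.15 [ 0.4027 -0.2946  0.151 ]
lid 0.66 [174.4 259.9] [ 0.3948 -0.2903  0.022 ] tool mm [  5.4   4.5 129.2]
5 x [np.float64(0.5), np.float64(0.2), np.float64(30.2), np.float64(0.0), np.float64(-0.0018), np.float64(0.002)] end [ 0.404 -0.292  0.004]
```

Emit:
{"fn": "arm_command", "kwargs": {
  "motion": [
    [60,0.5,1,40,0,-0.005,0.002],
    [60,0.5,1,40,0,-0.005,0.002],
    [60,0,0,40,0,-0.005,0],
    [60,0,0,20,0,0,0],
    [60,0,0,6,0,0,0],
    [0,0,0,0,0,0,0],
    [0,0,0,0,0,0,0],
    [0,0,0,0,0,0,0]
  ]
}}

```text
time_s: 41.1
tcp_pos: [0.4075, -0.2912, 0.0108]
ee_rot: [[-0.996, -0.094, 0.011], [-0.094, 0.996, -0.001], [-0.011, -0.002, -1.0]]
wrist_force: [0.0, -0.1, -0.2]
gripper_width: 0.5
gripper_force: 0.0
```

Emit:
{"fn": "arm_command", "kwargs": {
  "motion": [
    [0,0,0,0,0,0,0],
    [0,0,0,0,0,0,0],
    [0,0,0,0,0,0,0],
    [0,0,0,0,0,0,0]
  ]
}}

```text
time_s: 41.5
tcp_pos: [0.4063, -0.2912, 0.0098]
ee_rot: [[-0.996, -0.093, 0.008], [-0.093, 0.996, 0.0], [-0.008, -0.001, -1.0]]
wrist_force: [0.3, 0.8, 4.7]
gripper_width: 0.26
gripper_force: 30.0
```

Emit:
{"fn": "arm_command", "kwargs": {
  "motion": [
    [0,0,0,-20,0,0,0],
    [0,0,0,-45,0,0,0],
    [0,0,0,-48,0,0,0],
    [0,0,0,-48,0,0,0],
    [0,0,0,-48,0,0,0],
    [0,0,0,-25,0,0,0],
    [0,0,0,0,0,0,0]
  ]
}}

```text
time_s: 42.2
tcp_pos: [0.4061, -0.2921, 0.2475]
ee_rot: [[-0.996, -0.093, 0.016], [-0.093, 0.996, -0.003], [-0.015, -0.004, -1.0]]
wrist_force: [-0.1, 0.4, -0.9]
gripper_width: 0.261
gripper_force: 30.0
```

```bash
python3 - <<'E'
from h import *
s=sense();print(s['wrist_force'],s['tcp_pos'])
A=T(down(140),[.46,0,.245]);plan(A);plan(T(down(180),[.598,.297,.24]),start=A)
E
```

```text
[-0.12899839  0.37573884 -0.85156831] [ 0.40611594 -0.29206796  0.24745454]
7 x [np.float64(-24.9), np.float64(35.7), np.float64(0.4), np.float64(-0.0015), np.float64(0.0018), np.float64(-0.1114)] end [0.46  0.    0.245]
7 x [np.float64(-47.7), np.float64(-1.7), np.float64(0.7), np.float64(0.0), np.float64(0.0), np.float64(-0.0997)] end [0.598 0.297 0.24 ]
```

Emit:
{"fn": "arm_command", "kwargs": {
  "motion": [
    [0,-25,35.7,0,0,0.001,-0.111],
    [0,-25,35.7,0,0,0.001,-0.111],
    [0,-25,35.7,0,0,0.001,-0.111],
    [0,-25,35.7,0,0,0.001,-0.111],
    [0,-25,35.7,0,0,0.001,-0.111],
    [0,-25,35.7,0,0,0.001,-0.111],
    [0,-25,35.7,0,0,0.001,-0.111],
    [0,0,0,0,0,0,0]
  ]
}}

```text
time_s: 43.0
tcp_pos: [0.4576, 0.0052, 0.2416]
ee_rot: [[-0.639, -0.769, -0.002], [-0.769, 0.639, -0.002], [0.003, 0.0, -1.0]]
wrist_force: [-0.3, -0.3, -1.2]
gripper_width: 0.262
gripper_force: 30.0
```

Emit:
{"fn": "arm_command", "kwargs": {
  "motion": [
    [0,-47.7,-1.7,0,0,0,-0.0997],
    [0,-47.7,-1.7,0,0,0,-0.0997],
    [0,-47.7,-1.7,0,0,0,-0.0997],
    [0,-47.7,-1.7,0,0,0,-0.0997],
    [0,-47.7,-1.7,0,0,0,-0.0997],
    [0,-47.7,-1.7,0,0,0,-0.0997],
    [0,-47.7,-1.7,0,0,0,-0.0997],
    [0,0,0,0,0,0,0]
  ]
}}

```text
time_s: 43.8
tcp_pos: [0.5975, 0.3025, 0.2382]
ee_rot: [[0.002, -1.0, -0.003], [-1.0, -0.002, -0.004], [0.004, 0.003, -1.0]]
wrist_force: [-1.0, -0.3, -2.7]
gripper_width: 0.264
gripper_force: 30.0
```

```bash
python3 - <<'E'
from h import *
s=sense();print(np.round(s['wrist_force'],1),s['tcp_pos'],np.array(s['ee_rot']).round(3).tolist())
plan(T(down(180),[.598,.298,.15]),n=3)
E
```

```text
[-1.  -0.3 -2.7] [0.59751287 0.30250569 0.23820477] [[0.002, -1.0, -0.003], [-1.0, -0.002, -0.004], [0.004, 0.003, -1.0]]
3 x [np.float64(1.4), np.float64(-0.2), np.float64(29.4), np.float64(0.001), np.float64(-0.0014), np.float64(0.0007)] end [0.598 0.298 0.15 ]
```

Emit:
{"fn": "arm_command", "kwargs": {
  "motion": [
    [0,4.5,0,38,0,0,0],
    [0,0,0,40,0,0,0],
    [0,0,0,28,0,0,0],
    [0,0,0,0,0,0,0],
    [0,0,0,5,0,0,0],
    [0,0,0,5,0,0,0],
    [0,0,0,0,0,0,0]
  ]
}}

```text
time_s: 44.5
tcp_pos: [0.5982, 0.2934, 0.1276]
ee_rot: [[-0.003, -1.0, 0.002], [-1.0, 0.003, -0.002], [0.002, -0.002, -1.0]]
wrist_force: [-0.4, -0.4, -1.8]
gripper_width: 0.264
gripper_force: 30.0
```

Emit:
{"fn": "arm_command", "kwargs": {
  "motion": [
    [0,-2,0,2,0,0,0],
    [0,0,0,2,0,0,0],
    [0,0,0,2,0,0,0],
    [0,0,0,0,0,0,0],
    [0,0,0,0,0,0,0]
  ]
}}

```text
time_s: 45.0
tcp_pos: [0.5979, 0.2953, 0.1208]
ee_rot: [[-0.003, -1.0, 0.001], [-1.0, 0.003, -0.003], [0.003, -0.001, -1.0]]
wrist_force: [0.2, -0.1, -1.3]
gripper_width: 0.263
gripper_force: 30.0
```

Emit:
{"fn": "arm_command", "kwargs": {
  "motion": [
    [0,-1,0,2,0,0,0],
    [0,0,0,0,0,0,0],
    [0,0,0,2,0,0,0],
    [0,0,0,0,0,0,0],
    [0,0,0,1,0,0,0],
    [0,0,0,0,0,0,0]
  ]
}}

```text
time_s: 45.6
tcp_pos: [0.598, 0.2962, 0.1159]
ee_rot: [[-0.003, -1.0, 0.001], [-1.0, 0.003, -0.003], [0.003, -0.001, -1.0]]
wrist_force: [-0.3, -0.3, -1.0]
gripper_width: 0.261
gripper_force: 30.0
```

Emit:
{"fn": "arm_command", "kwargs": {
  "motion": [
    [0,0,0,1,0,0,0],
    [0,0,0,0,0,0,0],
    [0,0,0,1,0,0,0],
    [0,0,0,0,0,0,0]
  ]
}}

```text
time_s: 46.0
tcp_pos: [0.5981, 0.2963, 0.1158]
ee_rot: [[-0.003, -1.0, 0.003], [-1.0, 0.003, -0.002], [0.002, -0.003, -1.0]]
wrist_force: [-3.1, -1.0, 7.8]
gripper_width: 0.265
gripper_force: 30.0
```

Emit:
{"fn": "arm_command", "kwargs": {
  "motion": [
    [60,0,0,0,0,0,0],
    [60,0,0,0,0,0,0],
    [60,0,0,0,0,0,0],
    [60,0,0,0,0,0,0],
    [60,0,0,0,0,0,0],
    [60,0,0,-45,0,0,0],
    [60,0,0,-48,0,0,0],
    [60,0,0,-48,0,0,0]
  ]
}}

```text
time_s: 46.8
tcp_pos: [0.5975, 0.2964, 0.2561]
ee_rot: [[-0.003, -1.0, 0.001], [-1.0, 0.003, -0.004], [0.004, -0.001, -1.0]]
wrist_force: [-0.3, 0.7, -0.3]
gripper_width: 0.687
gripper_force: 0.0
```

```bash
python3 - <<'E'
from h import *
a=look(('lid',.128)); cv2.imwrite('pics/w11.png',a[:,:,::-1])
A=T(down(135),[.57,.03,.30]);B=T(down(90),[.54,-.235,.32]);plan(A,B)
E
```

```text
46.8 [0.5975 0.2964 0.2561]
lid 0.8 [172.7 255.3] [0.5973 0.2873 0.128 ] tool mm [  8.7   0.3 128.1]
6 x [np.float64(45.1), np.float64(-9.8), np.float64(-6.1), np.float64(-0.0022), np.float64(0.0019), np.float64(0.1305)] end [0.57 0.03 0.3 ]
6 x [np.float64(24.6), np.float64(-38.4), np.float64(-3.3), np.float64(0.0), np.float64(0.0), np.float64(0.1309)] end [ 0.54  -0.235  0.32 ]
```

Emit:
{"fn": "arm_command", "kwargs": {
  "motion": [
    [60,45,-10,-6,-0.001,0.002,0.1305],
    [60,45,-10,-6,-0.001,0.002,0.1305],
    [60,45,-10,-6,0,0,0.1305],
    [60,45,-10,-6,0,0,0.1305],
    [60,45,-10,-6,0,0,0.1305],
    [60,45,-10,-6,0,0,0.1305],
    [60,24.6,-38.4,-3,0,0,0.131],
    [60,24.6,-38.4,-3,0,0,0.131]
  ]
}}

```text
time_s: 47.7
tcp_pos: [0.5813, -0.0628, 0.2995]
ee_rot: [[-0.869, -0.495, 0.0], [-0.495, 0.869, -0.006], [0.003, -0.006, -1.0]]
wrist_force: [-0.2, 1.1, -0.2]
gripper_width: 0.689
gripper_force: 0.0
```

Emit:
{"fn": "arm_command", "kwargs": {
  "motion": [
    [60,24.6,-38.4,-3,0,0,0.131],
    [60,24.6,-38.4,-3,0,0,0.131],
    [60,24.6,-38.4,-3,0,0,0.131],
    [60,24.6,-38.4,-3,0,0,0.131],
    [60,0,0,0,0,0,0],
    [60,0,0,0,0,0,0]
  ]
}}

```text
time_s: 48.3
tcp_pos: [0.5376, -0.2373, 0.3118]
ee_rot: [[-1.0, 0.003, -0.001], [0.003, 1.0, -0.006], [0.001, -0.006, -1.0]]
wrist_force: [0.7, -0.3, -0.8]
gripper_width: 0.692
gripper_force: 0.0
```

```bash
python3 - <<'E'
from h import *
import pickle
a=look(('peg_root',.154),('peg_tip',.189),('rack',.1),('cork1',.018)); m=camera_model('wrist');cv2.imwrite('pics/wA.png',a[:,:,::-1]); pickle.dump(m,open('mA.pkl','wb'))
print(np.array(sense()['ee_rot']).round(3).tolist())
E
```

```text
48.3 [ 0.5376 -0.2373  0.3118]
peg_root 0.7 [217.7 248.4] [ 0.5966 -0.2483  0.154 ] tool mm [-59.2  -9.9 157.9]
peg_tip 0.6 [220.  246.5] [ 0.5862 -0.2495  0.189 ] tool mm [-48.7 -11.4 122.9]
rack 0.62 [224.5 245.6] [ 0.6282 -0.2545  0.1   ] tool mm [-90.9 -15.6 211.9]
cork1 0.64 [ 74.3 223.1] [ 0.4036 -0.2909  0.018 ] tool mm [133.5 -52.2 294.3]
cork1 0.42 [224.7 246.7] [ 0.6621 -0.256   0.018 ] tool mm [-124.8  -16.5  293.8]
[[-1.0, -0.001, -0.001], [-0.001, 1.0, -0.006], [0.001, -0.006, -1.0]]
```

Emit:
{"fn": "arm_command", "kwargs": {
  "motion": [
    [60,40,25,25,0,0,0],
    [60,40,25,25,0,0,0],
    [60,0,0,0,0,0,0],
    [60,0,0,0,0,0,0],
    [60,0,0,0,0,0,0]
  ]
}}

```text
time_s: 49.05
tcp_pos: [0.4652, -0.1896, 0.2666]
ee_rot: [[-1.0, -0.0, 0.003], [-0.0, 1.0, -0.007], [-0.003, -0.007, -1.0]]
wrist_force: [0.3, -0.2, -0.3]
gripper_width: 0.692
gripper_force: 0.0
```

```bash
python3 - <<'E'
from h import *
import pickle
a=look(('peg_root',.154),('peg_tip',.189),('rack',.1)); m=camera_model('wrist');cv2.imwrite('pics/wB.png',a[:,:,::-1]); pickle.dump(m,open('mB.pkl','wb'))
A=cv2.imread('pics/wA.png')
b=cv2.imread('pics/wB.png')
r,c=[int(v) for v in proj('wrist',[.60,-.235,.17],pickle.load(open('mA.pkl','rb')))];print(r,c)
r2,c2=[int(v) for v in proj('wrist',[.60,-.235,.17],m)];print(r2,c2)
f=lambda I,r,c:cv2.resize(I[max(r-45,0):max(r-45,0)+90,max(c-60,0):max(c-60,0)+120],(400,300),interpolation=cv2.INTER_CUBIC)
o=np.vstack([np.hstack([cv2.resize(A,(400,300)),cv2.resize(b,(400,300))]),np.hstack([f(A,r,c),f(b,r2,c2)])])
cv2.imwrite('pics/cAB.png',o)
E
```

```text
49.05 [ 0.4652 -0.1896  0.2666]
peg_root 0.8 [236.6 225. ] [ 0.5312 -0.2269  0.154 ] tool mm [-65.7 -36.4 113. ]
peg_tip 0.88 [236.  222.4] [ 0.5143 -0.2253  0.189 ] tool mm [-48.9 -35.1  78. ]
rack 0.74 [238.5 220.6] [ 0.559  -0.2397  0.1   ] tool mm [-93.4 -48.9 167.2]
224 256
296 218
```

View pics/cAB.png

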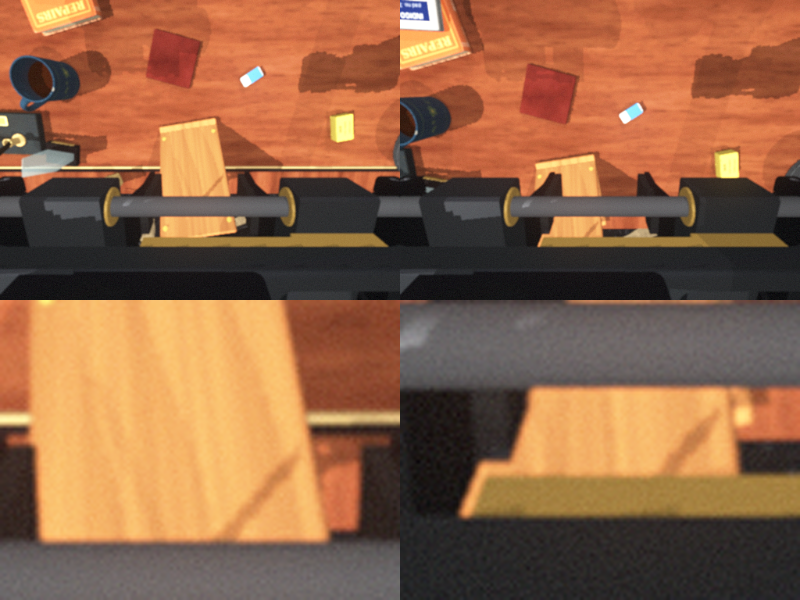

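```bash
python3 - <<'E'
from h import *
im=cv2.imread('pics/t7.png')[:,:,::-1].copy()
hsv=cv2.cvtColor(im,cv2.COLOR_RGB2HSV)
print('S');print(hsv[124:148,338:366,1]);
print(ray('top',(131,346),.154),ray('top',(139,354),.189))
s=cv2.imread('pics/s10.png')[:,:,::-1].copy()
for X in [(.61,-.235,.154),(.585,-.235,.189)]: print(proj('scene',X),proj('top',X))
E
```

```text
S
[[189 188 190 189 189 189 191 190 189 192 192 191 190 192 190 191 190 192
  190 190 190 191 190 189 188 189 189 189]
 [188 190 190 189 189 190 192 190 189 191 191 192 189 190 190 191 190 191
  189 190 190 191 191 190 191 188 191 190]
 [189 190 190 191 191 192 191 191 191 191 192 192 190 191 191 191 191 188
  191 190 189 190 189 192 190 189 190 189]
 [190 190 192 192 192 191 191 192 191 192 192 189 190 191 191 191 190 190
  189 190 190 190 191 192 190 191 190 191]
 [191 192 193 191 192 192 191 189 191 190 190 189 189 191 190 190 188 190
  190 190 190 190 192 192 189 190 190 191]
 [189 192 192 191 191 192 191 189 187 180 174 174 182 188 192 190 189 190
  191 190 191 191 190 191 192 189 190 191]
 [191 192 192 189 191 192 188 180 162 138 122 127 145 170 187 189 190 190
  191 190 190 191 192 191 191 190 189 191]
 [189 190 189 189 190 190 181 152 108  74  59  63  86 128 175 191 191 191
  190 190 191 191 190 191 191 189 190 189]
 [189 189 189 190 190 188 165 114  59  29  19  21  40  92 158 188 191 191
  189 190 191 191 192 191 191 191 190 191]
 [189 189 190 190 190 184 148  80  30   9   6
[... 1198 characters left out ...]

  190 191 191 192 192 192 190 189 188 190]
 [190 190 188 190 190 189 191 191 194 191 192 192 191 191 191 189 190 191
  189 190 191 191 191 189 190 188 190 190]
 [188 190 190 191 190 190 189 191 192 191 190 192 190 189 189 191 189 191
  190 190 191 190 189 191 189 189 190 190]
 [189 189 190 191 191 191 189 192 189 189 191 191 189 188 189 189 189 190
  191 190 191 191 191 188 190 190 190 190]
 [189 189 190 190 190 189 189 191 191 191 190 189 189 188 189 189 189 191
  191 190 191 189 190 189 189 191 190 190]]
[ 0.67308356 -0.24193547  0.154     ] [ 0.64274924 -0.25114686  0.189     ]
[139.99719865 271.15104652] [154.85982618 344.28163886]
[134.05521275 278.03422851] [161.85899675 348.48357289]
```

Emit:
{"fn": "arm_command", "kwargs": {
  "motion": [
    [60,-45,0,-20,0,0,0],
    [60,-45,0,-20,0,0,0],
    [60,-45,-20,-20,0,0,0],
    [60,-45,-20,-20,0,0,0],
    [60,0,0,0,0,0,0],
    [60,0,0,0,0,0,0]
  ]
}}

```text
time_s: 49.85
tcp_pos: [0.6391, -0.2276, 0.3403]
ee_rot: [[-1.0, 0.002, -0.004], [0.002, 1.0, -0.006], [0.004, -0.006, -1.0]]
wrist_force: [0.0, -0.2, -0.8]
gripper_width: 0.692
gripper_force: 0.0
```

```bash
python3 - <<'E'
from h import *
import pickle
a=look(('peg_root',.154),('peg_tip',.189),('rack',.1)); m=camera_model('wrist');cv2.imwrite('pics/wC.png',a[:,:,::-1]); pickle.dump(m,open('mC.pkl','wb'))
for X in [(.61,-.235,.154),(.585,-.235,.189)]: print(proj('wrist',X,m))
E
```

```text
49.85 [ 0.6391 -0.2276  0.3403]
peg_root 0.79 [163.1 239.9] [ 0.6297 -0.2503  0.154 ] tool mm [  8.7 -21.6 186.5]
peg_tip 0.93 [165.7 238.3] [ 0.627  -0.2502  0.189 ] tool mm [ 11.5 -21.8 151.5]
rack 0.69 [167.5 238.5] [ 0.6457 -0.2558  0.1   ] tool mm [ -7.6 -26.8 240.4]
[149.48589902 250.72691158]
[132.25009871 250.0081858 ]
```

```bash
python3 - <<'E'
from h import *
import pickle
m=pickle.load(open('mC.pkl','rb'));im=cv2.imread('pics/wC.png')[:,:,::-1].copy();hsv=cv2.cvtColor(im,cv2.COLOR_RGB2HSV)
R=ray('top',(133.3,348),.154);P=ray('top',(139.3,353.3),.189);print(R,P,np.linalg.norm(R-P))
pr,pp=proj('wrist',R,m),proj('wrist',P,m);print(pr,pp)
r0,c0=int(min(pr[0],pp[0]))-12,int(min(pr[1],pp[1]))-14
np.set_printoptions(linewidth=200)
print(r0,c0);print((hsv[r0:r0+38,c0:c0+36,1]//10))
print('V');print((hsv[r0:r0+38:2,c0:c0+36:2,2]//10))
E
```

```text
[ 0.66692241 -0.24692215  0.154     ] [ 0.64199732 -0.24935921  0.189     ] 0.04303718788859236
[190.26454291 242.44079904] [178.48851571 238.8724152 ]
166 224
[[13 12 13 ... 13 12 12]
 [13 13 12 ... 13 12 12]
 [14 12 12 ... 12 12 13]
 ...
 [13 13 13 ... 12 12 12]
 [13 13 13 ... 12 12 13]
 [13 14 13 ... 12 12 12]]
V
[[25 25 25 25 25 25 25 25 25 25 25 25 25 25 25 25 25 25]
 [25 25 25 25 25 24 25 25 25 25 25 25 25 25 25 25 25 25]
 [25 25 25 25 25 24 25 25 25 25 25 25 25 25 25 25 25 25]
 [25 25 25 25 25 24 24 25 25 25 25 25 25 25 25 25 25 24]
 [25 25 25 25 25 25 24 25 25 25 25 25 25 25 25 25 24 23]
 [25 25 25 25 25 25 24 24 25 25 25 25 25 25 25 24 23 24]
 [24 25 25 25 25 25 25 25 24 25 25 25 25 25 24 23 24 25]
 [24 25 25 25 25 25 25 25 23 24 25 25 25 23 23 24 25 25]
 [25 25 25 25 25 25 25 25 22 23 24 24 23 23 23 25 25 25]
 [25 25 25 25 25 25 24 24 24 20 23 23 23 23 25 25 25 25]
 [25 25 25 25 25 25 25 25 24 21 21 23 24 24 25 25 25 25]
 [25 25 25 25 25 25 25 24 24 23 20 24 24 25 25 25 25 25]
 [25 25 25 25 25 25 25 24 24 24 23 24 24 25 25 25 25 25]
 [25 25 25 25 25 25 24 24 24 24 25 24 25 25 25 25 25 25]
 [25 24 25 25 25 25 24 24 25 25 25 25 25 25 25 25 25 25]
 [25 25 25 25 25 25 24 24 25 25 25 25 25 25 25 25 25 25]
 [25 25 25 25 25 25 25 25 25 25 25 25 25 25 25 25 25 25]
 [25 25 25 25 25 25 25 25 25 25 25 25 25 25 25 25 25 25]
 [25 25 25 25 25 25 25 25 25 25 25 25 25 25 25 25 25 25]]
```

```bash
python3 - <<'E'
from h import *
import pickle
im=cv2.imread('pics/wC.png')[:,:,::-1].copy();S=cv2.cvtColor(im,cv2.COLOR_RGB2HSV)[160:206,218:262,1]
for i,r in enumerate(S): print(160+i,''.join('#' if v<40 else '+' if v<80 else '-' if v<105 else '.' for v in r))
# rack heading from top view: board edges
t=cv2.imread('pics/t7.png')[:,:,::-1].copy();h=cv2.cvtColor(t,cv2.COLOR_RGB2HSV)
print([ray('top',p,z).round(3).tolist() for p,z in (((191,323),.02),((186,364),.02),((117,324),.193),((111,375),.193))])
E
```

```text
160 ............................................
161 ............................................
162 ............................................
163 ............................................
164 ............................................
165 ............................................
166 ............................................
167 ............................................
168 ............................................
169 ............................................
170 ............................................
171 ............................................
172 ............................................
173 ............................................
174 ............................................
175 ............................................
176 ..................-+++......................
177 .................+####+.....................
178 .................+#####-....................
179 .................######+....................
180 .................+#####+....................
181 .................-#####+....................
182 ..................
[... 548 characters left out ...]
##+-.............
194 ...................-+#######+-..............
195 .....................-+++++-................
196 ............................................
197 ............................................
198 ............................................
199 ............................................
200 ............................................
201 ............................................
202 ............................................
203 ............................................
204 ............................................
205 ............................................
[[0.531, -0.206, 0.02], [0.544, -0.327, 0.02], [0.698, -0.177, 0.193], [0.713, -0.306, 0.193]]
```

```bash
python3 - <<'E'
from h import *
A=T(down(80),[.5,.05,.3]);B=T(down(64.2),[.43,.31,.2]);plan(A,B)
E
```

```text
7 x [np.float64(22.5), np.float64(38.0), np.float64(6.1), np.float64(-0.0009), np.float64(0.0), np.float64(0.0248)] end [0.5  0.05 0.3 ]
6 x [np.float64(23.6), np.float64(38.3), np.float64(16.7), np.float64(0.0), np.float64(0.0), np.float64(0.046)] end [0.43 0.31 0.2 ]
```

Emit:
{"fn": "arm_command", "kwargs": {
  "motion": [
    [60,22.5,38,6,-0.001,0,0.025],
    [60,22.5,38,6,-0.001,0,0.025],
    [60,22.5,38,6,-0.001,0,0.025],
    [60,22.5,38,6,-0.001,0,0.025],
    [60,22.5,38,6,-0.001,0,0.025],
    [60,22.5,38,6,-0.001,0,0.025],
    [60,22.5,38,6,0,0,0.025],
    [60,23.6,38.3,16.7,0,0,0.046]
  ]
}}

```text
time_s: 50.85
tcp_pos: [0.4834, 0.0927, 0.2854]
ee_rot: [[-0.975, 0.222, 0.005], [0.222, 0.975, 0.002], [-0.004, 0.003, -1.0]]
wrist_force: [1.0, 1.2, -0.6]
gripper_width: 0.69
gripper_force: 0.0
```

Emit:
{"fn": "arm_command", "kwargs": {
  "motion": [
    [60,23.6,38.3,16.7,0,0,0.046],
    [60,23.6,38.3,16.7,0,0,0.046],
    [60,23.6,38.3,16.7,0,0,0.046],
    [60,23.6,38.3,16.7,0,0,0.046],
    [60,23.6,38.3,16.7,0,0,0.046],
    [60,0,0,0,0,0,0],
    [60,0,0,0,0,0,0]
  ]
}}

```text
time_s: 51.55
tcp_pos: [0.4305, 0.3097, 0.2]
ee_rot: [[-0.901, 0.435, -0.001], [0.435, 0.901, -0.001], [0.0, -0.001, -1.0]]
wrist_force: [0.1, 0.2, 0.7]
gripper_width: 0.689
gripper_force: 0.0
```

```bash
python3 - <<'E'
from h import *
import pickle
a=look(('scissors',.005),('bow_left',.004),('bow_right',.004),k=2);m=camera_model('wrist');cv2.imwrite('pics/wS.png',a[:,:,::-1]);pickle.dump(m,open('mS.pkl','wb'))
print(np.array(sense()['ee_rot']).round(3).tolist())
for X in [(.444,.2852,.004),(.461,.3191,.004),(.3967,.329,.006),(.317,.3676,.003),(.4147,.3203,.006)]: print(proj('wrist',X,m).round(1))
hsv=cv2.cvtColor(a,cv2.COLOR_RGB2HSV)
S,V=hsv[...,1],hsv[...,2]
for r in range(60,232,3): print(r,''.join('#' if S[r,c]<60 and V[r,c]>150 else 'o' if V[r,c]<75 else '.' for c in range(190,330,2)))
E
```

```text
51.55 [0.4305 0.3097 0.2   ]
scissors 0.91 [162.8 260.4] [0.4268 0.3184 0.005 ] tool mm [  7.1   6.3 194.9]
bow_left 0.88 [166.6 257.5] [0.43   0.3124 0.004 ] tool mm [  1.6   2.4 196. ]
bow_right 0.75 [167.8 258.2] [0.4319 0.3125 0.004 ] tool mm [-1.000e-01  3.300e+00  1.959e+02]
[[-0.899, 0.438, 0.001], [0.438, 0.899, 0.001], [0.0, 0.001, -1.0]]
[182.3 244.5]
[182.6 271.3]
[138.3 257.8]
[ 67.6 257.7]
[153.1 257.8]
60 ......................................................##.o............
63 .......................................................#..............
66 ........................................................#.o...........
69 ........................................................##............
72 ..............................##.....##..................#.o..........
75 ..............................##....###..................##.o.........
78 ..............................##....###...................#..o........
81 ..............................##....###....................#.o........
84 ..............................###...###....................#..........
87 ...........
[... 2955 characters left out ...]
.........................
207 ......................................................................
210 ......................................................................
213 ......................................................................
216 ......................................................................
219 ......................................................................
222 .ooo..........................................................ooo.....
225 oooooooo..........................................oo..o.oooooooooo....
228 oooooooo..................................o......ooo..ooooooooooooo...
231 oooooooo..................................ooooo.oo.o.o..oooooooooooo..
```

```bash
python3 - <<'E'
from h import *
import pickle
m=pickle.load(open('mS.pkl','rb'));a=cv2.imread('pics/wS.png')[:,:,::-1].copy();hsv=cv2.cvtColor(a,cv2.COLOR_RGB2HSV)
S=hsv[...,1];mk=((S<110)).astype(np.uint8)
for r in range(150,212,2): print(r,''.join('#' if mk[r,c] else '.' for c in range(222,294)))
cnt,h=cv2.findContours(mk[140:215,215:300],cv2.RETR_CCOMP,cv2.CHAIN_APPROX_NONE)
A=cur()
for c,hh in zip(cnt,h[0]):
    if hh[3]>=0 and cv2.contourArea(c)>60:
        M=cv2.moments(c); rc=(M['m01']/M['m00']+140,M['m10']/M['m00']+215); X=ray('wrist',rc,.007,m); print(cv2.contourArea(c),np.round(rc,1),X.round(4),((np.linalg.inv(A)@np.r_[X,1])[:3]*1000).round(1))
E
```

```text
150 ...............................##########...............................
152 ...............................##########...............................
154 ...............................##########...............................
156 ..............................###########...............................
158 ..............................############..............................
160 .............................#############..............................
162 ............................###############.............................
164 ...........................#################............................
166 .....................###########...#....##########......................
168 ..................#############.........##############..................
170 ................###############.........################................
172 ..............######.......######......######......######...............
174 .............#####...........#####...######..........######.............
176 ............#####............#####...#####............#####.............
178 ...........#####..
[... 774 characters left out ...]
.######.............#######..######...............
200 ................############................############................
202 ....................###........................#####....................
204 ........................................................................
206 ........................................................................
208 ........................................................................
210 ........................................................................
377.5 [184.6 270.3] [0.4622 0.3169 0.007 ] [-23.6  20.5 193.9]
374.5 [184.3 244.1] [0.4458 0.2839 0.007 ] [-23.3 -16.4 193.8]
88.5 [170.3 257.1] [0.4356 0.3091 0.007 ] [ -3.1   1.8 193.8]
```

Emit:
{"fn": "arm_command", "kwargs": {
  "motion": [
    [50,18.5,2,40,0,0,0],
    [50,0,0,48,0,0,0],
    [50,0,0,48,0,0,0],
    [50,0,0,46,0,0,0],
    [50,0,0,28,0,0,0],
    [50,0,0,0,0,0,0],
    [50,0,0,7,0,0,0],
    [50,0,0,0,0,0,0]
  ]
}}

```text
time_s: 52.55
tcp_pos: [0.4167, 0.32, -0.0161]
ee_rot: [[-0.899, 0.437, 0.001], [0.437, 0.899, 0.002], [-0.0, 0.002, -1.0]]
wrist_force: [0.4, 0.5, -0.2]
gripper_width: 0.58
gripper_force: 0.0
```

Emit:
{"fn": "arm_command", "kwargs": {
  "motion": [
    [50,0,0,2,0,0,0],
    [50,0,0,0,0,0,0],
    [50,0,0,0,0,0,0]
  ]
}}

```text
time_s: 52.85
tcp_pos: [0.4161, 0.3199, -0.0185]
ee_rot: [[-0.9, 0.437, 0.0], [0.437, 0.9, 0.001], [0.0, 0.001, -1.0]]
wrist_force: [0.8, -0.1, 0.7]
gripper_width: 0.579
gripper_force: 0.0
```

Emit:
{"fn": "arm_command", "kwargs": {
  "motion": [
    [50,0,0,2,0,0,0],
    [50,0,0,0,0,0,0],
    [50,0,0,2,0,0,0],
    [50,0,0,0,0,0,0]
  ]
}}

```text
time_s: 53.25
tcp_pos: [0.4155, 0.3192, -0.0237]
ee_rot: [[-0.899, 0.437, -0.001], [0.437, 0.899, -0.001], [0.001, -0.001, -1.0]]
wrist_force: [0.3, 0.6, 0.1]
gripper_width: 0.574
gripper_force: 0.0
```

Emit:
{"fn": "arm_command", "kwargs": {
  "motion": [
    [0,0,0,0,0,0,0],
    [0,0,0,0,0,0,0],
    [0,0,0,0,0,0,0],
    [0,0,0,0,0,0,0],
    [0,0,0,0,0,0,0],
    [0,0,0,0,0,0,0],
    [0,0,0,0,0,0,0]
  ]
}}

```text
time_s: 53.95
tcp_pos: [0.4158, 0.3195, -0.0233]
ee_rot: [[-0.899, 0.437, -0.001], [0.437, 0.899, -0.0], [0.0, -0.001, -1.0]]
wrist_force: [0.3, -0.0, -0.5]
gripper_width: 0.209
gripper_force: 23.7
```

```bash
cat >> h.py <<'E'
hd=np.radians(6); ox=np.array([np.cos(hd),np.sin(hd),0]); oy=np.array([-np.sin(hd),np.cos(hd),0]); ez=np.array([0,0,1.])
def n_(e): e=np.radians(e); return -np.cos(e)*ox+np.sin(e)*ez
d=n_(55); root=np.array([.6665,-.247,.154])
def hang(s,e=48,h=(-47.7,-18.5,-27.3)):
    z=-n_(e); R=np.c_[np.cross(oy,z),oy,z]; return T(R,root+s*d-R@(np.array(h)/1000))
E
python3 - <<'E'
from h import *
L=cur();L[2,3]=.31
W2=T(down(82),[.48,.04,.36]);P=hang(80)
plan(L);plan(W2,P,start=L); print(hang(12)[:3,3])
for f in np.linspace(0,1,6):
    M=W2@np.real(expm(f*logm(np.linalg.inv(W2)@P))); print(M[:3,3].round(3), 'bow',(M@np.array([-.06,-.0185,-.0273,1]))[:3].round(3),'pts',(M@np.array([.11,0,-.0273,1]))[:3].round(3))
E
```

```text
7 x [np.float64(0.0), np.float64(-0.0), np.float64(-47.6), np.float64(0.0), np.float64(-0.0), np.float64(0.0)] end [0.416 0.319 0.31 ]
7 x [np.float64(-21.3), np.float64(-35.2), np.float64(-7.1), np.float64(-0.0001), np.float64(-0.0001), np.float64(-0.0447)] end [0.48 0.04 0.36]
1661 x [np.float64(11.7), np.float64(-2.3), np.float64(-47.6), np.float64(-0.0001), np.float64(-0.0004), np.float64(-0.0001)] end [-44.987  -5.027  65.634]
[-6.1977323  -0.94985798  9.93161915]
[0.48 0.04 0.36] bow [0.537 0.013 0.387] pts [0.371 0.055 0.387]
[-4.624 -0.278 15.825] bow [-4.571 -0.302 15.861] pts [-4.736 -0.267 15.836]
[-11.917  -0.846  30.379] bow [-11.869  -0.868  30.422] pts [-12.03   -0.841  30.374]
[-21.229  -1.767  43.713] bow [-21.186  -1.787  43.763] pts [-21.34   -1.768  43.691]
[-32.339  -3.134  55.546] bow [-32.303  -3.151  55.601] pts [-32.446  -3.139  55.508]
[-44.987  -5.027  65.634] bow [-44.959  -5.042  65.694] pts [-45.087  -5.037  65.581]
```

Emit:
{"fn": "arm_command", "kwargs": {
  "motion": [
    [0,0,0,-25,0,0,0],
    [0,0,0,-46,0,0,0],
    [0,0,0,-46,0,0,0],
    [0,0,0,-46,0,0,0],
    [0,0,0,-46,0,0,0],
    [0,0,0,-46,0,0,0],
    [0,0,0,-46,0,0,0],
    [0,0,0,-32,0,0,0]
  ]
}}

```text
time_s: 54.75
tcp_pos: [0.4163, 0.3197, 0.3135]
ee_rot: [[-0.9, 0.437, 0.002], [0.437, 0.9, 0.003], [-0.001, 0.004, -1.0]]
wrist_force: [1.5, 0.9, -0.4]
gripper_width: 0.003
gripper_force: 0.0
```

Emit:
{"fn": "arm_command", "kwargs": {
  "motion": [
    [50,-14,0,40,0,0,0],
    [50,0,0,48,0,0,0],
    [50,0,0,26,0,0,0],
    [50,0,0,0,0,0,0],
    [50,0,0,0,0,0,0],
    [50,0,0,0,0,0,0]
  ]
}}

```text
time_s: 55.35
tcp_pos: [0.4295, 0.3145, 0.1978]
ee_rot: [[-0.9, 0.437, 0.002], [0.437, 0.9, 0.002], [-0.001, 0.003, -1.0]]
wrist_force: [-0.5, 0.2, 0.4]
gripper_width: 0.467
gripper_force: 0.0
```

```bash
sed -i 's/root+s\*d/root+s*d\/1000/' h.py; cat > bows.py <<'E'
from h import *
A=cur();m=camera_model('wrist');a=capture('wrist');mk=(cv2.cvtColor(a,cv2.COLOR_RGB2HSV)[...,1]<110).astype(np.uint8);mk[222:]=0
cnt,h=cv2.findContours(mk,cv2.RETR_CCOMP,cv2.CHAIN_APPROX_NONE); print(A[:3].round(4).tolist())
for c,hh in zip(cnt,h[0]):
    if hh[3]>=0 and cv2.contourArea(c)>200:
        M=cv2.moments(c); rc=(M['m01']/M['m00'],M['m10']/M['m00']); X=ray('wrist',rc,.006,m); print(cv2.contourArea(c),np.round(rc,1),X.round(4),((np.linalg.inv(A)@np.r_[X,1])[:3]*1000).round(1))
for r in range(60,212,6): print(r,''.join('#' if mk[r,c] else '.' for c in range(200,312,2)))
E
python3 bows.py
```

```text
[[-0.8997, 0.4366, 0.0022, 0.4295], [0.4366, 0.8997, 0.0024, 0.3145], [-0.0009, 0.0031, -1.0, 0.1978]]
381.0 [186.1 238.2] [0.4419 0.2816 0.006 ] [-25.3 -24.7 191.8]
375.0 [185.5 264.4] [0.4573 0.3151 0.006 ] [-24.5  12.1 191.9]
60 ...............................................#####....
66 ................................................##.##...
72 ....................##....###....................##.##..
78 ....................##....###.....................##..#.
84 ....................###..####.......................####
90 ....................###..####........................##.
96 ....................####.####.........................##
102 .....................########..........................#
108 .....................########...........................
114 .....................########...........................
120 .....................########...........................
126 ......................#######...........................
132 ......................#######...........................
138 ......................######............................
144 ......................######............................
150 .......................#####............................
156 .......................#####............................
162 ......................#######...........................
168 ...................#####....######......................
174 ...............###....###..###....###...................
180 ..............##.......######.......##..................
186 .............###........#####........##.................
192 ..............##.......##..##........##.................
198 ...............##....###.....###...##...................
204 ..................##....................................
210 ........................................................
```

Emit:
{"fn": "arm_command", "kwargs": {
  "motion": [
    [50,17,-6.3,40,0,0,0],
    [50,0,0,48,0,0,-0.021],
    [50,0,0,48,0,0,0],
    [50,0,0,46,0,0,0],
    [50,0,0,34,0,0,0],
    [50,0,0,5,0,0,0],
    [50,0,0,2,0,0,0],
    [50,0,0,0,0,0,0]
  ]
}}

```text
time_s: 56.2
tcp_pos: [0.4116, 0.3168, -0.0254]
ee_rot: [[-0.909, 0.417, 0.002], [0.417, 0.909, 0.003], [-0.001, 0.004, -1.0]]
wrist_force: [0.1, -0.3, 0.9]
gripper_width: 0.574
gripper_force: 0.0
```

Emit:
{"fn": "arm_command", "kwargs": {
  "motion": [
    [30,0,0,1,0,0,0],
    [30,0,0,1,0,0,0],
    [30,0,0,0,0,0,0],
    [30,0,0,0,0,0,0],
    [30,0,0,0,0,0,0]
  ]
}}

```text
time_s: 56.7
tcp_pos: [0.4104, 0.3153, -0.029]
ee_rot: [[-0.909, 0.418, -0.0], [0.418, 0.909, 0.0], [0.0, 0.0, -1.0]]
wrist_force: [-1.0, -0.7, 1.7]
gripper_width: 0.353
gripper_force: 0.8
```

Emit:
{"fn": "arm_command", "kwargs": {
  "motion": [
    [30,0,0,1,0,0,0],
    [30,0,0,0,0,0,0],
    [0,0,0,0,0,0,0],
    [0,0,0,0,0,0,0],
    [0,0,0,0,0,0,0],
    [0,0,0,0,0,0,0],
    [0,0,0,0,0,0,0]
  ]
}}

```text
time_s: 57.4
tcp_pos: [0.411, 0.3157, -0.029]
ee_rot: [[-0.909, 0.417, 0.001], [0.417, 0.909, 0.001], [-0.0, 0.001, -1.0]]
wrist_force: [-1.2, -0.9, 7.9]
gripper_width: 0.22
gripper_force: 29.3
```

Emit:
{"fn": "arm_command", "kwargs": {
  "motion": [
    [0,0,0,-10,0,0,0],
    [0,0,0,-20,0,0,0],
    [0,0,0,0,0,0,0],
    [0,0,0,0,0,0,0]
  ]
}}

```text
time_s: 57.8
tcp_pos: [0.4102, 0.3152, -0.0001]
ee_rot: [[-0.908, 0.418, -0.0], [0.418, 0.908, 0.0], [0.001, 0.0, -1.0]]
wrist_force: [-0.2, 0.4, -0.3]
gripper_width: 0.219
gripper_force: 28.2
```

Emit:
{"fn": "arm_command", "kwargs": {
  "motion": [
    [0,0,0,-30,0,0,0],
    [0,0,0,-45,0,0,0],
    [0,0,0,-45,0,0,0],
    [0,0,0,-45,0,0,0],
    [0,0,0,-45,0,0,0],
    [0,0,0,-45,0,0,0],
    [0,0,0,-45,0,0,0],
    [0,0,0,0,0,0,0]
  ]
}}

```text
time_s: 58.6
tcp_pos: [0.4129, 0.3172, 0.3059]
ee_rot: [[-0.909, 0.418, 0.008], [0.418, 0.909, 0.008], [-0.004, 0.011, -1.0]]
wrist_force: [0.8, -0.5, -0.3]
gripper_width: 0.215
gripper_force: 28.2
```

```bash
sed -i 's/h=(-47.7,-18.5,-27.3)/h=(-47.3,-18.5,-33)/' h.py; python3 - <<'E'
from h import *
s=sense();print(s['gripper_width'],s['gripper_force'])
W2=T(down(82),[.47,.04,.33]);P=hang(80)
plan(W2,n=9);plan(P,start=W2); print(hang(12)[:3,3],P[:3].round(3).tolist())
for f in np.linspace(0,1,6):
    M=W2@np.real(expm(f*logm(np.linalg.inv(W2)@P))); print(M[:3,3].round(3), 'bow',(M@np.array([-.06,-.0185,-.033,1]))[:3].round(3),'pts',(M@np.array([.11,0,-.033,1]))[:3].round(3))
E
```

```text
0.21543402200956874 28.224281072616577
9 x [np.float64(-15.3), np.float64(-27.6), np.float64(-2.8), np.float64(0.0012), np.float64(0.0006), np.float64(-0.0324)] end [0.47 0.04 0.33]
8 x [np.float64(-11.1), np.float64(-34.5), np.float64(25.6), np.float64(-0.0112), np.float64(-0.0912), np.float64(-0.0292)] end [ 0.606 -0.235  0.163]
[ 0.64472317 -0.23068693  0.10765617] [[-0.739, -0.105, 0.665, 0.606], [-0.078, 0.995, 0.07, -0.235], [-0.669, 0.0, -0.743, 0.163]]
[0.47 0.04 0.33] bow [0.527 0.013 0.363] pts [0.361 0.055 0.363]
[ 0.481 -0.017  0.289] bow [ 0.534 -0.041  0.331] pts [ 0.368 -0.007  0.306]
[ 0.501 -0.073  0.251] bow [ 0.548 -0.095  0.3  ] pts [ 0.387 -0.068  0.251]
[ 0.529 -0.129  0.217] bow [ 0.57  -0.148  0.272] pts [ 0.416 -0.129  0.2  ]
[ 0.564 -0.183  0.187] bow [ 0.597 -0.2    0.248] pts [ 0.455 -0.188  0.154]
[ 0.606 -0.235  0.163] bow [ 0.63  -0.251  0.228] pts [ 0.503 -0.246  0.114]
```

Emit:
{"fn": "arm_command", "kwargs": {
  "motion": [
    [0,-15.3,-27.6,-2.8,0.001,0.0006,-0.0324],
    [0,-15.3,-27.6,-2.8,0.001,0.0006,-0.0324],
    [0,-15.3,-27.6,-2.8,0.001,0.0006,-0.0324],
    [0,-15.3,-27.6,-2.8,0.001,0.0006,-0.0324],
    [0,-15.3,-27.6,-2.8,0.001,0.0006,-0.0324],
    [0,-15.3,-27.6,-2.8,0.001,0.0006,-0.0324],
    [0,-15.3,-27.6,-2.8,0.001,0.0006,-0.0324],
    [0,-15.3,-27.6,-2.8,0.001,0.0006,-0.0324]
  ]
}}

```text
time_s: 59.4
tcp_pos: [0.4573, 0.0667, 0.3212]
ee_rot: [[-0.985, 0.17, -0.01], [0.17, 0.985, -0.007], [0.009, -0.009, -1.0]]
wrist_force: [0.5, 0.7, 0.2]
gripper_width: 0.219
gripper_force: 28.2
```

Emit:
{"fn": "arm_command", "kwargs": {
  "motion": [
    [0,-15.3,-27.6,-2.8,0.001,0.0006,-0.0324],
    [0,-11,-34.5,25.6,-0.0112,-0.0912,-0.0292],
    [0,-11,-34.5,25.6,-0.0112,-0.0912,-0.0292],
    [0,-11,-34.5,25.6,-0.0112,-0.0912,-0.0292],
    [0,-11,-34.5,25.6,-0.0112,-0.0912,-0.0292],
    [0,0,0,0,0,0,0],
    [0,0,0,0,0,0,0]
  ]
}}

```text
time_s: 60.1
tcp_pos: [0.5103, -0.1048, 0.2279]
ee_rot: [[-0.937, 0.02, 0.348], [0.024, 1.0, 0.007], [-0.347, 0.015, -0.938]]
wrist_force: [0.4, -0.7, 0.3]
gripper_width: 0.216
gripper_force: 28.2
```

```bash
python3 - <<'E'
from h import *
s=sense();print(s['gripper_width'],s['gripper_force'],s['tcp_pos'],np.round(s['joints'],0)); plan(hang(80),n=6)
E
```

```text
0.21566069802164675 28.24964314699173 [ 0.5103007  -0.10482997  0.22791718] [   8.   -1.  -27.    3.  -43. -101.]
6 x [np.float64(-8.2), np.float64(-22.4), np.float64(16.7), np.float64(-0.0087), np.float64(-0.0628), np.float64(-0.0191)] end [ 0.606 -0.235  0.163]
```

Emit:
{"fn": "arm_command", "kwargs": {
  "motion": [
    [0,-8.2,-22.4,16.7,-0.0087,-0.0628,-0.0191],
    [0,-8.2,-22.4,16.7,-0.0087,-0.0628,-0.0191],
    [0,-8.2,-22.4,16.7,-0.0087,-0.0628,-0.0191],
    [0,-8.2,-22.4,16.7,-0.0087,-0.0628,-0.0191],
    [0,-8.2,-22.4,16.7,-0.0087,-0.0628,-0.0191],
    [0,-8.2,-22.4,16.7,-0.0087,-0.0628,-0.0191],
    [0,0,0,0,0,0,0],
    [0,0,0,0,0,0,0]
  ]
}}

```text
time_s: 60.9
tcp_pos: [0.6017, -0.2268, 0.1672]
ee_rot: [[-0.752, -0.101, 0.651], [-0.074, 0.995, 0.07], [-0.654, 0.005, -0.756]]
wrist_force: [-0.3, 0.6, -0.3]
gripper_width: 0.215
gripper_force: 28.3
```

```bash
python3 - <<'E'
from h import *
s=sense();print(s['gripper_width'],s['tcp_pos']); plan(hang(80),n=1)
a=snap('top','tH.png');b=snap('scene','sH.png'); A=cur()
for n,X in (('root',root),('tip',root+.043*d),('bowR',(A@[-.0423,-.0185,-.033,1])[:3]),('bowL',(A@[-.0423,.0185,-.033,1])[:3])): print(n,np.round(X,3),'top',proj('top',X).round(1),'scene',proj('scene',X).round(1))
for nm,I,(r0,r1,c0,c1) in (('top',a,(120,165,325,375)),('scene',b,(95,150,235,300))):
    h=cv2.cvtColor(I,cv2.COLOR_RGB2HSV); print(nm,r0,c0)
    for r in range(r0,r1): print(r,''.join('o' if h[r,c,2]<75 else '#' if h[r,c,1]<60 else '+' if h[r,c,1]<110 else '.' for c in range(c0,c1)))
E
```

```text
0.2152718933699269 [ 0.60170896 -0.22676721  0.16717958]
1 x [np.float64(-0.1), np.float64(-8.4), np.float64(5.1), np.float64(0.0014), np.float64(-0.0195), np.float64(-0.0055)] end [ 0.606 -0.235  0.163]
root [ 0.666 -0.247  0.154] top [133.5 348. ] scene [133.2 258.5]
tip [ 0.642 -0.25   0.189] top [139.3 353.4] scene [126.7 265.1]
bowR [ 0.614 -0.243  0.22 ] top [147.7 355.1] scene [122.6 271.9]
bowL [ 0.61  -0.206  0.22 ] top [149.3 339.9] scene [128.8 267.7]
top 120 325
120 .................................................o
121 .................................................o
122 .................................................o
123 .................................................o
124 ................................................oo
125 .................................................o
126 ................................................oo
127 ................................................oo
128 ................................................oo
129 ................................................oo
130 .................................................o
131 ............
[... 5011 characters left out ...]

140 oooooooooo...................................oooooooooooooo#####o
141 ooooooooooo...................................ooooooooooooo#####o
142 oooooooooooo.....................................ooooooooooooo##o
143 oooooooooooo+.....................................oooooooooooooo+
144 ooooooooo++#o+.....................................ooooooooooooo.
145 oooooo++++++oo+.....................................oooooooooo+..
146 ooo+++++++++o#+......................................oooooooo....
147 ++++++++++++oo+++.....................................oooo+......
148 ++++++++++++oo+++......................................oo##+.....
149 ++++++++++++o#++++......................................####+....
```

```bash
python3 - <<'E'
from h import *
plan(hang(52),n=4); plan(hang(12),start=hang(52),n=8)
E
```

```text
4 x [np.float64(0.8), np.float64(-2.4), np.float64(8.4), np.float64(0.0005), np.float64(-0.0047), np.float64(-0.0009)] end [ 0.622 -0.233  0.14 ]
8 x [np.float64(0.6), np.float64(0.0), np.float64(5.0), np.float64(0.0), np.float64(-0.0), np.float64(-0.0)] end [ 0.645 -0.231  0.108]
```

Emit:
{"fn": "arm_command", "kwargs": {
  "motion": [
    [0,0.8,-2.4,8.4,0.0005,-0.0047,-0.001],
    [0,0.8,-2.4,8.4,0.0005,-0.0047,-0.001],
    [0,0.8,-2.4,8.4,0.0005,-0.0047,-0.001],
    [0,0.8,-2.4,8.4,0,-0.0047,0],
    [0,0,0,0,0,0,0],
    [0,0,0,0,0,0,0],
    [0,0,0,0,0,0,0]
  ]
}}

```text
time_s: 61.7
tcp_pos: [0.6218, -0.2336, 0.1408]
ee_rot: [[-0.738, -0.104, 0.666], [-0.077, 0.995, 0.07], [-0.67, 0.001, -0.742]]
wrist_force: [-0.1, -0.3, -0.5]
gripper_width: 0.218
gripper_force: 28.3
```

```bash
cat > chk.py <<'E'
from h import *
s=sense();print(s['gripper_width'],s['tcp_pos'],np.round(s['wrist_force'],1)); A=cur()
a=capture('top');h=cv2.cvtColor(a,cv2.COLOR_RGB2HSV)
hp=np.linalg.inv(A)@np.r_[root,1]; dt=A[:3,:3].T@d; k=(-.033-hp[2])/dt[2]; print('peg crosses hole plane at s',round(k*1000,1),'hole-rel (tool xy) mm',((hp[:2]+k*dt[:2])*1000-[-42.3,-18.5]).round(1))
for r in range(124,160): print(r,''.join('o' if h[r,c,2]<75 else '#' if h[r,c,1]<60 else '+' if h[r,c,1]<110 else '.' for c in range(328,372)))
E
python3 chk.py
```

```text
0.21768287307327544 [ 0.62182484 -0.23358094  0.14080367] [-0.1 -0.3 -0.5]
peg crosses hole plane at s 52.4 hole-rel (tool xy) mm [-5.   0.5]
124 ............................................
125 ............................................
126 ............................................
127 ............................................
128 ............................................
129 ............................................
130 ............................................
131 ...................+#++.....................
132 ..................#####+....................
133 .................+######....................
134 .................+######+.oooooo............
135 .................+######+oo...oo............
136 ..........oooooo++++++#oo+.....oo...........
137 .........oo...ooo.....ooo+......o...........
138 ........o......ooo....ooo#+.....oo..........
139 .......oo.......oo....oo+++.....oo..........
140 .......o.........o...oo.........oo..........
141 ......oo.........oo..oo.........oo..........
142 ......oo.........ooooo..........o...........
143 ......oo.........ooooo..........o...........
144 ......o..........ooooo.........oo...........
145 ......o..........ooooo+........o............
146 ......o..........+ooo+++++++++++............
147 ......oo........+oo++++++++++++++...........
148 .......o......+oo++++++++++++++++...........
149 .......oo...oooo+++++++++++++++++++.........
150 .......ooooooo+++++++++++++++++++++++......o
151 .......ooooo++++++++++++++++++++++++++......
152 ......oooo++++++++++++++++++++++++++++++....
153 .....ooo+++++++++++++++++++++++++++++++++...
154 ...oooo++++++++++++++++++++++++++++++++#++..
155 ..oooo+++++++++++++++++++++++++++++++++##+..
156 oooo++++++++++++++++++++++++++++++++++####+.
157 ooo+++++++++++++++++++++++++++++++++++#####+
158 oo++++++++++++++++++++++++++++++++++++######
159 oo++++++++++++++++++++++++++++++++++++######
```

Emit:
{"fn": "arm_command", "kwargs": {
  "motion": [
    [0,0.6,0,5,0,0,0],
    [0,0.6,0,5,0,0,0],
    [0,0.6,0,5,0,0,0],
    [0,0.6,0,5,0,0,0],
    [0,0,0,0,0,0,0],
    [0,0,0,0,0,0,0]
  ]
}}

```text
time_s: 62.35
tcp_pos: [0.6333, -0.2332, 0.123]
ee_rot: [[-0.739, -0.102, 0.665], [-0.075, 0.995, 0.069], [-0.669, 0.001, -0.743]]
wrist_force: [-0.6, -0.6, -0.7]
gripper_width: 0.219
gripper_force: 28.3
```

```bash
python3 chk.py
```

```text
0.21867520486110023 [ 0.63329374 -0.23324228  0.12298211] [-0.6 -0.6 -0.7]
peg crosses hole plane at s 31.3 hole-rel (tool xy) mm [-5.8  1.5]
124 ............................................
125 ............................................
126 ............................................
127 ............................................
128 ............................................
129 ............................................
130 ............................................
131 ..................++#++.ooooo...............
132 ..................#####oo..ooo..............
133 ........oooo.....+####oo.....o..............
134 .......oo...oo...+##ooo......oo.............
135 ......o......oo..+##ooo+......o.............
136 .....oo.......oo.++ooo##+.....o.............
137 .....o........ooo.oooo##++....o.............
138 ....oo.........oo.ooo+++++...+o.............
139 ....oo.........oo+ooo+++++++++++............
140 ....oo.........ooo+++++++++++++++...........
141 ....oo........ooo+++++++++++++++++..........
142 ....oo......ooo+++++++++++++++++++++........
143 ....oo....ooo++++++++++++++++++++++++.......
144 ....ooooooo++++++++++++++++++++++++++++.....
145 .....ooooo+++++++++++++++++++++++++++++++...
146 .....ooo+++++++++++++++++++++++++++++++++...
147 ....ooo++++++++++++++++++++++++++++++++##+..
148 ...oo++++++++++++++++++++++++++++++++++##++.
149 .ooo+++++++++++++++++++++++++++++++++++###+.
150 ooo++++++++++++++++++++++++++++++++++++#####
151 ooo++++++++++++++++++++++++++++++++++++#####
152 oo++++++++++++++++++++++++++++++++++++######
153 oo++++++++++++++++++++++++++++++++++++######
154 o+++++++++++++++++++++++++++++++++++++######
155 o++++++++++++++++++++++++++++++++++++#######
156 o++++++++++++++++++++++++++++++++++++#######
157 o+++++++++++++++++++++++++++++++++++########
158 o++++++++++++++++++++++++++++++++++#########
159 o++++++++++++++++++++++++++++++++++#########
```

Emit:
{"fn": "arm_command", "kwargs": {
  "motion": [
    [0,0.5,0.8,5,0,0,0],
    [0,0.5,0.8,5,0,0,0],
    [0,0.5,0,5,0,0,0],
    [0,0.4,0,3,0,0,0],
    [0,0,0,0,0,0,0],
    [0,0,0,0,0,0,0]
  ]
}}

```text
time_s: 63.0
tcp_pos: [0.6437, -0.2305, 0.1086]
ee_rot: [[-0.739, -0.102, 0.666], [-0.075, 0.995, 0.069], [-0.669, 0.001, -0.743]]
wrist_force: [0.3, 0.3, -0.6]
gripper_width: 0.216
gripper_force: 28.3
```

```bash
python3 chk.py
```

```text
0.21642455510660236 [ 0.64374591 -0.23048509  0.10859873] [ 0.3  0.3 -0.6]
peg crosses hole plane at s 13.4 hole-rel (tool xy) mm [-5.3 -0.2]
124 ............................................
125 ............................................
126 ............................................
127 ............................................
128 ............................................
129 .....................ooooo..................
130 ...................ooo+..oo.................
131 .....oo.oo........ooo#+..oo.................
132 ...oo.....o......oooo#++..oo................
133 ..ooo......o.....oooo++++++++...............
134 ..oo........o...+oo++++++++++++.............
135 .ooo........oo+++++++++++++++++++...........
136 .oo........+oo++++++++++++++++++++..........
137 .oo.......+o++++++++++++++++++++++++........
138 .ooo....+o+++++++++++++++++++++++++++.......
139 .ooo..oo++++++++++++++++++++++++++++++......
140 ..ooooo++++++++++++++++++++++++++++++++.....
141 ..oooo++++++++++++++++++++++++++++++++++....
142 .oooo+++++++++++++++++++++++++++++++++##+...
143 .oo+++++++++++++++++++++++++++++++++++##+...
144 ooo+++++++++++++++++++++++++++++++++++###+..
145 oo+++++++++++++++++++++++++++++++++++####+..
146 o++++++++++++++++++++++++++++++++++++#####+.
147 o++++++++++++++++++++++++++++++++++++#####+.
148 o+++++++++++++++++++++++++++++++++++#######+
149 ++++++++++++++++++++++++++++++++++++########
150 +++++++++++++++++++++++++++++++++++#########
151 ++++++++++++++++++++++++++++++++++##########
152 o+++++++++++++++++++++++++++++++++##########
153 o++++++++++++++++++++++++++++++++###########
154 o+++++++++++++++++++++++++++++++############
155 o++++++++++++++++++++++++++++++#############
156 o+++++++++++++++++++++++++++++##############
157 o++++++++++++++++++++++++++++###############
158 o+++++++++++++++++++++++++++################
159 o+++++++++++++++++++++++++##################
```

Emit:
{"fn": "arm_command", "kwargs": {
  "motion": [
    [0,2,0,0,0,0,0],
    [0,2,0,0,0,0,0],
    [0,1,0,0,0,0,0],
    [0,0,0,0,0,0,0],
    [0,0,0,0,0,0,0]
  ]
}}

```text
time_s: 63.55
tcp_pos: [0.64, -0.2309, 0.1055]
ee_rot: [[-0.739, -0.102, 0.666], [-0.075, 0.995, 0.069], [-0.67, 0.001, -0.743]]
wrist_force: [-0.3, 0.4, -1.2]
gripper_width: 0.214
gripper_force: 28.3
```

Emit:
{"fn": "arm_command", "kwargs": {
  "motion": [
    [0,1.5,0,0,0,0,0],
    [0,0,0,0,0,0,0],
    [0,1,0,0,0,0,0],
    [0,0,0,0,0,0,0],
    [0,0,0,0,0,0,0]
  ]
}}

```text
time_s: 64.05
tcp_pos: [0.6382, -0.231, 0.1037]
ee_rot: [[-0.739, -0.102, 0.666], [-0.075, 0.995, 0.069], [-0.669, 0.001, -0.743]]
wrist_force: [0.2, 0.5, -1.0]
gripper_width: 0.22
gripper_force: 28.3
```

```bash
python3 chk.py | head -24; python3 - <<'E'
from h import *
b=capture('scene');cv2.imwrite('pics/sI.png',b[:,:,::-1]);h=cv2.cvtColor(b,cv2.COLOR_RGB2HSV);A=cur()
for X in (root,root+.043*d,(A@[-.0423,-.0185,-.033,1])[:3],(A@[-.0423,.0185,-.033,1])[:3]): print(proj('scene',X).round(1))
for r in range(112,150): print(r,''.join('o' if h[r,c,2]<75 else '#' if h[r,c,1]<60 else '+' if h[r,c,1]<110 else '.' for c in range(238,290)))
E
```

```text
0.2198165639790129 [ 0.63817759 -0.23104591  0.10373282] [ 0.2  0.5 -1. ]
peg crosses hole plane at s 13.5 hole-rel (tool xy) mm [-12.7  -0.2]
124 ............................................
125 ............................................
126 ............................................
127 ............................................
128 ............................................
129 ............................................
130 ............................................
131 ......................ooo...................
132 ...................+oooooo..................
133 .......o+.........oooo##+oo.................
134 ....oo...o.......oooo##++.o.................
135 ...oo.....o......oooo##+++++................
136 ..oo.......oo...oooo+++++++++++++...........
137 .ooo.......oo...ooo+++++++++++++++++........
138 .oo........ooo+++++++++++++++++++++++.......
139 .oo........+ooo++++++++++++++++++++++++.....
140 .oo........oo+++++++++++++++++++++++++++....
141 .oo......+o++++++++++++++++++++++++++++++...
142 .oo.....oo++++++++++++++++++++++++++++++++..
143 ..oo..oo++++++++++++++
[... 1642 characters left out ...]
##ooooooooo+oooo
138 oooooo................ooo....+....##oooooooooooooooo
139 oooooo.................oooo.o+....###ooooooooooooooo
140 ooooooo.................oo+.o+...#o###oooooooooooooo
141 oooooooo.........o.......o...o.oooo####ooooooooooo.+
142 ooooooooo.........o......+...ooooooo##oooooooooooo..
143 ooooooooo+.........o.........ooooooooo#oooooooooo...
144 oooooo++#o+.........oo...+oooooooooooo##oooooooo...o
145 ooo++++++oo+.........oo.+ooooooooooooo##oooooooo..+o
146 +++++++++o#+...............ooooooooooooooooooooo.+oo
147 +++++++++oo+++..............oooooooooooooooooooooooo
148 +++++++++oo+++...............ooooooooooooooooooooooo
149 +++++++++o#++++...............ooooooooooooooooooooo.
```

```bash
python3 - <<'E'
from h import *
for f in ('sI',):
    b=cv2.imread(f'pics/{f}.png'); h=cv2.cvtColor(b,cv2.COLOR_BGR2HSV)
    print('value/26, sat<70 -> letter')
    for r in range(120,150): print(r,''.join((chr(97+min(h[r,c,2]//26,9)) if h[r,c,1]<120 else str(min(h[r,c,2]//26,9))) for c in range(244,278)))
A=cur()
# predicted ring outlines in scene
for n,y in(('R',-18.5),('L',18.5)):
    for rad in((8,12.5),):
        pts=[proj('scene',(A@np.array([-42.3-rad[1]*np.cos(t),y+rad[0]*np.sin(t),-33,1000])/1000)[:3]).round(0).astype(int).tolist() for t in np.linspace(0,2*np.pi,8,endpoint=False)];print(n,pts)
E
```

```text
value/26, sat<70 -> letter
120 bbbbb37987788888863bbbbbbbbbbbb39j
121 bbbbc589877788888752bbbbbbbbbbb5jj
122 bbbc4798777788888874cbbbbbbbbbb6jj
123 bbb379987777788888864cbbbbbbbbb5jj
124 bbc5898877777788888864bbbbbbbbb378
125 bb379887777777888888863bbbbbbbb366
126 b3699878878777778888ih52bbbbbbb355
127 c589888888888776677hhh742bbbbbb35f
128 3799888888888754efgggh874cbbbbb46f
129 699888888888763cdeffg88863bbbb24ff
130 89888888888875ddefed5788752bb23ddd
131 98878888888875deffed3688875cbcddcc
132 9877888888888gddeg6424688874ddcccc
133 877778888998igece7764c478886eccccc
134 777777888877ggfc3677643588874ccccc
135 778887888643dddcc57775347875444dcc
136 6788888864c33ccbbd577643677545edcc
137 568888886335543cbb35775d5775eedccc
138 4578888863467653cbbd454d5776edcccc
139 3567888864d676653cbbcdcd566fdccccc
140 b356888875c4567653ccd3cc453dcdddcc
141 bc457888753cd566653c454cd2cbccedcc
142 bbc467887643cd56775d465cbbbbbccdcc
143 bccd467876543cd4675dd54cbbbbbbcccc
144 dddcd467766543cc455dcc2bbbbbbbccdd
145 ggecce666677643ccddccbbbccbbbbbcdd
146 hgeccfg666777654334442bbbbbbbbbbcc
147 hgeccfgg66778765556764bbbbbbbbbbbc
148 hgfccfhhg56788765678753bbbbbbbbbbb
149 ggfccfhhg556888765677643bbbbbbbbbb
R [[131, 261], [133, 261], [135, 262], [137, 264], [136, 265], [135, 265], [133, 264], [131, 262]]
L [[137, 256], [139, 256], [141, 258], [143, 260], [143, 261], [141, 261], [139, 260], [137, 258]]
```

Emit:
{"fn": "arm_command", "kwargs": {
  "motion": [
    [0,1.5,0,0,0,0,0],
    [0,0,0,0,0,0,0],
    [0,1.5,0,0,0,0,0],
    [0,0,0,0,0,0,0],
    [0,0,0,0,0,0,0]
  ]
}}

```text
time_s: 64.65
tcp_pos: [0.6363, -0.2313, 0.1021]
ee_rot: [[-0.738, -0.103, 0.666], [-0.076, 0.995, 0.069], [-0.67, 0.001, -0.742]]
wrist_force: [0.7, 1.0, -0.2]
gripper_width: 0.217
gripper_force: 28.1
```

Emit:
{"fn": "arm_command", "kwargs": {
  "motion": [
    [0,1.5,0,0,0,0,0],
    [0,0,0,0,0,0,0],
    [0,1.5,0,0,0,0,0],
    [0,0,0,0,0,0,0],
    [0,0,0,0,0,0,0]
  ]
}}

```text
time_s: 65.15
tcp_pos: [0.6349, -0.2319, 0.1009]
ee_rot: [[-0.737, -0.102, 0.668], [-0.076, 0.995, 0.068], [-0.671, -0.0, -0.741]]
wrist_force: [4.2, 0.5, 3.2]
gripper_width: 0.219
gripper_force: 27.5
```

```bash
python3 chk.py | head -24
```

```text
0.21853408615671668 [ 0.63485874 -0.23187687  0.10092367] [4.2 0.5 3.2]
peg crosses hole plane at s 13.9 hole-rel (tool xy) mm [-17.2   0.2]
124 ............................................
125 ............................................
126 ............................................
127 ............................................
128 ............................................
129 ............................................
130 ............................................
131 ...................+++......................
132 ..................+###+.....................
133 ..................##ooooo...................
134 ..................oooo###o..................
135 .....oooo.........oo#####oo.................
136 ....o....oo......oo++####+o.................
137 ..oo......oo....oo...+##++++++..............
138 ..oo......ooo...oo+..+++++++++++++++++......
139 .oo........oo..ooo++++++++++++++++++++++....
140 .oo........ooooooo+++++++++++++++++++++++...
141 .oo........ooooo++++++++++++++++++++++++++..
142 .oo........ooo+++++++++++++++++++++++++++++.
143 .oo........oo+++++++++++++++++++++++++++++++
144 .oo......oo+++++++++++++++++++++++++++++++++
145 .oo....ooo++++++++++++++++++++++++++++++++++
```

Emit:
{"fn": "arm_command", "kwargs": {
  "motion": [
    [50,-1,0,0,0,0,0],
    [50,0,0,0,0,0,0],
    [50,0,0,0,0,0,0],
    [50,0,0,0,0,0,0],
    [50,0,0,0,0,0,0],
    [50,0,0,0,0,0,0],
    [50,0,0,0,0,0,0]
  ]
}}

```text
time_s: 65.9
tcp_pos: [0.6344, -0.2314, 0.1002]
ee_rot: [[-0.739, -0.103, 0.666], [-0.075, 0.995, 0.07], [-0.669, 0.001, -0.743]]
wrist_force: [-0.5, -0.1, -0.2]
gripper_width: 0.565
gripper_force: 0.0
```

Emit:
{"fn": "arm_command", "kwargs": {
  "motion": [
    [50,0,0,-10,0,0,0],
    [50,0,0,-20,0,0,0],
    [50,0,0,-35,0,0,0],
    [50,0,0,-40,0,0,0],
    [50,0,0,-40,0,0,0],
    [50,0,0,-40,0,0,0],
    [50,0,0,0,0,0,0]
  ]
}}

```text
time_s: 66.6
tcp_pos: [0.5103, -0.2456, 0.2442]
ee_rot: [[-0.733, -0.101, 0.672], [-0.079, 0.995, 0.064], [-0.675, -0.006, -0.737]]
wrist_force: [-0.3, 0.0, -0.4]
gripper_width: 0.572
gripper_force: 0.0
```

```bash
python3 chk.py; python3 - <<'E'
from h import *
plan(T(down(75),[.45,.0,.35]))
E
```

```text
0.572301884652588 [ 0.51030115 -0.24557408  0.24421836] [-0.3  0.  -0.4]
peg crosses hole plane at s 206.2 hole-rel (tool xy) mm [-38.1   0.4]
124 ............................................
125 ............................................
126 ............................................
127 ............................................
128 ............................................
129 ............................................
130 ............................................
131 .....................oo.....................
132 ...................oooooo...................
133 .................ooo####o...................
134 ................ooo######o..................
135 ...............ooo########..................
136 ...oooooo......oo++++#####+.................
137 ..oooo..ooo...ooo.....+####.................
138 .ooo.....ooo..oo.......####+................
139 .oo.......oooooo.......+###+................
140 oo........oooooo........##+.................
141 oo.........ooooo.......oo+..................
142 oo.........ooooo.......oo...................
143 oo.........ooooo......
[... 245 characters left out ...]
......................
149 ...ooooooooo++++o...........................
150 .....ooo..oo####o..........................o
151 ...........o####+...........................
152 ............####............................
153 ............+###............................
154 ............+###+...........................
155 ............+###+...........................
156 ............#####...........................
157 ............+###+...........................
158 ............+#+++...........................
159 ............+++++...........................
6 x [np.float64(4.0), np.float64(41.2), np.float64(-21.2), np.float64(0.022), np.float64(0.1219), np.float64(0.0579)] end [0.45 0.   0.35]
```

Emit:
{"fn": "arm_command", "kwargs": {
  "motion": [
    [50,4,41,-21,0.022,0.122,0.058],
    [50,4,41,-21,0.022,0.122,0.058],
    [50,4,41,-21,0.022,0.122,0.058],
    [50,4,41,-21,0.022,0.122,0.058],
    [50,4,41,-21,0.022,0.122,0.058],
    [50,4,41,-21,0.022,0.122,0.058],
    [50,0,0,0,0,0,0],
    [50,0,0,0,0,0,0]
  ]
}}

```text
time_s: 67.45
tcp_pos: [0.4501, -0.0659, 0.3081]
ee_rot: [[-0.974, 0.134, 0.185], [0.142, 0.989, 0.031], [-0.179, 0.057, -0.982]]
wrist_force: [0.2, -0.5, -0.8]
gripper_width: 0.577
gripper_force: 0.0
```

```bash
python3 - <<'E'
from h import *
a=look(('ball1',.016),('cork1',.018),('lid',.13),('scissors',.12),('eraser',.01),('staple_box',.02),cam='top',k=2)
look(('ball1',.016),('cork1',.018),('lid',.13),('scissors',.12),cam='scene',k=2)
print(np.round(sense()['wrist_force'],1))
h=cv2.cvtColor(a,cv2.COLOR_RGB2HSV)
for r in range(128,172,2): print(r,''.join('o' if h[r,c,2]<75 else '#' if h[r,c,1]<60 else '.' for c in range(322,372)))
hb=(h[...,1]<60)&(h[...,2]>170); n,l,st,ce=cv2.connectedComponentsWithStats(hb[125:300,90:340].astype(np.uint8))
print([(ce[i][1]+125,ce[i][0]+90,st[i,4]) for i in range(1,n) if st[i,4]>25])
E
```

```text
67.45 [ 0.4501 -0.0659  0.3081]
scissors 0.94 [146.8 343.7] [ 0.6391 -0.2438  0.12  ] tool mm [-175.6 -161.3  214.2]
staple_box 0.64 [185.7 225.9] [0.549 0.079 0.02 ] tool mm [-24.  140.3 305.8]
67.8 [ 0.4491 -0.0685  0.3085]
lid 0.89 [262.5 180.4] [0.5942 0.3003 0.13  ] tool mm [-54.9 374.8 213.2]
lid 0.37 [158.9 265.2] [ 0.594  -0.1633  0.13  ] tool mm [-122.9  -83.6  199.4]
scissors 0.46 [140.4 266. ] [ 0.6441 -0.2619  0.12  ] tool mm [-184.3 -174.6  215.6]
[-0.3  1.5  0.9]
128 oo................................................
130 o.................................................
132 o.......................ooooooo...................
134 o.....................oooo####oo..................
136 o........ooooooo.....oo....#####..................
138 .......oooo....ooo..oo........###.................
140 ......oo........oooooo........##..................
142 ......oo.........ooooo.......oo...................
144 ......oo.........oooooo....oo.....................
146 ......ooo.......oo....ooooo.......................
148 .......ooooo.ooooo....oo..........................
150 .........ooooooooo####o.........................oo
152 ..................####............................
154 ...................###............................
156 ..................#####...........................
158 ..................................................
160 ...................###............................
162 ...................####...........................
164 ...................####...........................
166 ..................######..........................
168 ...................#####..........................
170 ...................#####..........................
[(np.float64(269.2095002745744), np.float64(270.63124656781986), np.int32(3642)), (np.float64(279.8389390210555), np.float64(182.79655455291223), np.int32(3657)), (np.float64(277.40944881889766), np.float64(235.81102362204723), np.int32(127))]
```

```bash
python3 -c "
from station import *
print(finish_job())"
```

```text
the job is handed in; nothing more can be done
None
```

The job is handed in (about 68 s on the robot's clock): three paper balls and the one cork offcut I found went into the bin, the lid is back on, and the scissors hang by one bow on the peg. I didn't touch the eraser or the staple carton. The last camera check found no waste left on the desk, but the cork itself was never detected inside the bin after I dropped it.

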